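Sort plug-in adapters by heft: transformer or switch-mode

ROBOT

A 7-joint arm with a two-finger parallel gripper is mounted at the origin on the work surface. World frame = base frame: x ahead of the robot, y to its left, z up, the work surface at z = 0. Lengths are in m, angles in rad, forces in N, time in s.
With the tool pointing down it reaches from about 0.35 to 0.9 m from the base axis. Payload 19.9 kg.
Tool frame: the origin (TCP) lies at the very end of the fingers, on their centre line; the grasp point (between the pads) lies 19 mm behind it (manip.tcp_to_grasp is the distance from the TCP to the grasp point, in m); x points along the fingers, y is the direction in which the jaws open and shut, and the axes are right-handed (so a half turn about x gives the same grasp; the last joint's range is limited). The gripper opens to 85 mm and grips with 20 to 120 N. Pads are 22 mm wide; open, the fingers measure 114 mm over their backs; the gripper's body (76 mm by 85 mm) begins 54 mm behind the grasp point. The pads swing forward as they close: fully open they stand 13 mm farther back than shut.
Start: joints at [1.125, 0.417, -0.01, 1.614, 0.005, 1.111, -0.053], TCP at [0.246, -0.574, 0.231] pointing down, gripper open.
Joint ranges: [-2.81, 2.81], [-0.39, 2.02], [-1.27, 1.25], [0.06, 2.57], [-1.19, 4.33], [0.19, 2], [-2.82, 2.82]. Speed limits (rad/s): [1.89, 1.89, 2.39, 2.39, 3.01, 3.01, 3.01].

INTERFACE

Orientations are given as a rotation vector (axis times angle).
In Python, from cell import manip gives the robot as it stands.
- The arm moves only by the tool apply_moves, never from a script. Its argument "plan" is a list of rows, each an object of numbers: "x", "y", "z": the shift along the tool's x, y, z in m; "ax", "ay", "az": the turn, a rotation vector about the tool's x, y, z in units of 6 degrees (1.0 is 6 degrees); "jaw": the closure, from 0 (fully open) to 1 (shut). In form: [{"x": .., "y": .., "z": .., "ax": .., "ay": .., "az": .., "jaw": ..}, ...]. A call has exactly 8 rows; each row shifts and turns the commanded pose from where the row before left it, along the tool's axes as they then stand; what a row does not reach is not made up. A row lasts 1/12 s, in which the tool goes at most 41.7 mm and 7.16 degrees, less where a joint would pass 70% of its speed; a pose out of reach is approached as far as the arm can. A call with a gripper value outside its range is refused whole. The fingers move at their own pace and stop on an object; "newtons" is the grip in N (left out, the last holds). Time passes only in rows, so rows that do not move let the fingers close, or fill a call up. It gives the time, the measured TCP pose, the force and the opening at its end, in the units of the state.
- manip.observe(): the state, without advancing time (a new reading comes with each control period).
- manip.get_image(name): name is "scene" or "top" or "wrist"; returns (picture, depth): 420x560x3 uint8, red, green, blue; 420x560 float32, m along the optical axis (not along the pixel's ray), 0 where there is no reading.
- manip.camera_params(name): a dict with "fov_y" (degrees; the focal length in pixels is half the picture's height over the tangent of half this angle, whatever the lens; pixels are square), "cx", "cy" (the principal point, pixels), "k1" (the pictures are not rectified: a ray, as slopes to the right and down, at radius r is drawn at 1 + k1 r^2 times it, then the intrinsics apply), "position" and "rotation" of the camera in the world; the wrist camera has in their place "mount" (4x4, takes a point from camera to tool coordinates, whose origin is the TCP and whose axes are the tool frame's). Camera axes: x right, y down, z forward; pixel columns grow to the right and rows downward; lengths in m; the calibration is good to about 2 mm. A picture is of the moment at which its call begins: read the wrist's pose just before it. camera_params takes no time and is no camera call.
- manip.hand_in(): hands the job in, once; it reports no verdict.
The state is a dict: "time_s": time; "q": joint angles; "dq": joint speeds; "effort": joint torques, N m; "tool_pos": TCP position; "tcp_rot": TCP orientation; "force": force on the tool from outside, world axes, zero at the start; "torque": the same for the moment, N m; "grip_width": opening from 0.0 (shut) to 1.0 (fully open).
Only numpy, scipy, OpenCV 4.12 (cv2) and the standard library are available. Lean on these libraries where they do the work, as an engineer would, in place of code of your own. Each camera call takes 0.05 s, during which the arm holds its last target.

TASK

The two black plug-in adapters in the white outlet strip look alike, but each holds either a heavy transformer or a light circuit board (both may be the same kind). One at a time, pull each straight up just clear of the white strip, hold it still there for a second to feel its weight, then plug it upright and fully home, without forcing it, into a free outlet of the right test strip: heavy ones in the red-ended strip, light ones in the blue-ended strip. Leave the two white adapters plugged in and the reel, bottle and screwdriver where they are.

Things in the scene. Friction and masses are not known exactly. Their poses are not given: they have to be found in the camera images.
- black_1_mid (a point): plug-in power adapter, black box 44 (x) x 46 (y) x 64 mm tall; two round-ended pins 4.8 mm thick, 19 mm long, point down, 19 mm apart along its x. A half turn about z fits and looks the same. This point: centre of the box, 32 mm above its underside; z up
- black_2_mid (a point): plug-in power adapter, black box 44 (x) x 46 (y) x 64 mm tall; two round-ended pins 4.8 mm thick, 19 mm long, point down, 19 mm apart along its x. A half turn about z fits and looks the same. This point: centre of the box, 32 mm above its underside; z up
- black_1_face (a point): centre of the underside of that black adapter's box, between the roots of its pins; same axes as the box
- black_2_face (a point): centre of the underside of that black adapter's box, between the roots of its pins; same axes as the box
- black_1: the black adapter itself, at first home in one of the four outlets of the white strip. Its mass is hidden: light 0.11-0.13 kg or heavy 0.35-0.45 kg. Sprung contacts in the outlets snap behind its pins' tips: pulling out or pushing in takes up to 5-15 N; in the last 4 mm the plug snaps free and only needs to be let down. Origin at the centre of the box's underside, between the pins' roots, z up along the box
- black_2: the black adapter itself, at first home in one of the four outlets of the white strip. Its mass is hidden: light 0.11-0.13 kg or heavy 0.35-0.45 kg. Sprung contacts in the outlets snap behind its pins' tips: pulling out or pushing in takes up to 5-15 N; in the last 4 mm the plug snaps free and only needs to be let down. Origin at the centre of the box's underside, between the pins' roots, z up along the box
- intake: white four-outlet strip fixed to the bench, 252 mm long (its y) plus end caps 20 mm each, 58 mm wide (its x), 42 mm high; origin centre of its underside; outlets at y = -93, -31, 31, 93 mm, of the same kind as in the test strips. Two black and two white adapters stand in it in any order, with 16 mm between neighbours along y and free space on both x sides
- red_strip: grey test strip with red end caps, fixed to the bench, two free outlets 62 mm apart along its y; 128 mm long plus end caps 20 mm each, 58 mm wide (its x), 42 mm high; origin centre of its underside, z up. For heavy adapters
- blue_strip: grey test strip with blue end caps, fixed to the bench, two free outlets 62 mm apart along its y; 128 mm long plus end caps 20 mm each, 58 mm wide (its x), 42 mm high; origin centre of its underside, z up. For light adapters
- red_strip_out0 (a point): centre of a free two-hole outlet of the red-ended strip, on its flat top face, 42 mm above the bench; x across the strip through both holes (centres at x = +-9.5 mm), y along the strip. Square holes 6.6 mm wide, mouth bevelled 1.2 mm, 22 mm deep. The strip stands on rubber pads and gives about 1 mm per 8 N. Home: box flat on the face
- red_strip_out1 (a point): centre of a free two-hole outlet of the red-ended strip, on its flat top face, 42 mm above the bench; x across the strip through both holes (centres at x = +-9.5 mm), y along the strip. Square holes 6.6 mm wide, mouth bevelled 1.2 mm, 22 mm deep. The strip stands on rubber pads and gives about 1 mm per 8 N. Home: box flat on the face
- blue_strip_out0 (a point): centre of a free two-hole outlet of the blue-ended strip, on its flat top face, 42 mm above the bench; x across the strip through both holes (centres at x = +-9.5 mm), y along the strip. Square holes 6.6 mm wide, mouth bevelled 1.2 mm, 22 mm deep. The strip stands on rubber pads and gives about 1 mm per 8 N. Home: box flat on the face
- blue_strip_out1 (a point): centre of a free two-hole outlet of the blue-ended strip, on its flat top face, 42 mm above the bench; x across the strip through both holes (centres at x = +-9.5 mm), y along the strip. Square holes 6.6 mm wide, mouth bevelled 1.2 mm, 22 mm deep. The strip stands on rubber pads and gives about 1 mm per 8 N. Home: box flat on the face
- white_1: bystander: plug-in power adapter, white box 44 (x) x 46 (y) x 64 mm tall; two round-ended pins 4.8 mm thick, 19 mm long, point down, 19 mm apart along its x. A half turn about z fits and looks the same. Plugged in the white strip; origin at the centre of its box's underside
- white_2: bystander: plug-in power adapter, white box 44 (x) x 46 (y) x 64 mm tall; two round-ended pins 4.8 mm thick, 19 mm long, point down, 19 mm apart along its x. A half turn about z fits and looks the same. Plugged in the white strip; origin at the centre of its box's underside
- solder_reel: bystander: blue reel standing flat, 54 mm across, 38 mm high; origin centre of its underside
- flux_bottle: bystander: small amber bottle with black cap, 38 mm across, 85 mm high; origin centre of its underside
- screwdriver: bystander: screwdriver with yellow handle, 170 mm long, lying on the bench beyond the white strip, handle towards its -x
Not all that is in view belongs to the job. What is shaped like the red_strip but orange or yellow is not meant.

How it is judged:
By the outcome, as a careful person would: the job done as asked, in the order asked, and still so for the second after the job is handed in, with the robot touching nothing.
It also fails if it takes over 61 s, if anything falls off the work surface, if the arm or the gripper's body presses on something with over 40 N, if the wrist force passes 120 N, or if a joint passes its speed limit or range.

## Working session

There is one attempt and no reset: what is moved stays moved. The work goes in short steps, Python scripts to look and compute and a tool call to move; the robot and the scene stay as the last step left them, time stands still between calls to the robot, and variables do not carry over. Pictures are saved under pics/ and viewed, and the job is handed in when it is done.

Besides the shell and the picture viewer there is one more tool, called after "Emit:" as name([rows], argument=value, ...), one row to a line, values as JSON. apply_moves: Moves the arm, as the interface text tells. Its arguments: {"type":"object","properties":{"plan":{"type":"array","items":{"type":"object","properties":{"x":{"type":"number"},"y":{"type":"number"},"z":{"type":"number"},"ax":{"type":"number"},"ay":{"type":"number"},"az":{"type":"number"},"jaw":{"type":"number"}}}},"newtons":{"type":"number"}},"required":["plan"]}

```bash
mkdir -p pics; ls
cat > h.py <<'E'
import numpy as np, cv2
from cell import manip
from scipy.spatial.transform import Rotation as R
def cam(name,st=None):
    p=manip.camera_params(name)
    f=210/np.tan(np.radians(p['fov_y'])/2)
    if 'mount' in p:
        st=st or manip.observe()
        M=np.array(p['mount']);T=np.eye(4);T[:3,:3]=R.from_rotvec(st['tcp_rot']).as_matrix();T[:3,3]=st['tool_pos']
        W=T@M;return f,p['cx'],p['cy'],p['k1'],W[:3,3],W[:3,:3]
    Rm=np.array(p['rotation'])
    if Rm.shape!=(3,3): Rm=R.from_rotvec(Rm).as_matrix()
    return f,p['cx'],p['cy'],p['k1'],np.array(p['position']),Rm
def rays(c,uv):
    f,cx,cy,k1,P,Rm=c
    uv=np.atleast_2d(np.array(uv,float))
    K=np.array([[f,0,cx],[0,f,cy],[0,0,1]])
    n=cv2.undistortPoints(uv[:,None],K,np.array([k1,0,0,0,0.])).reshape(-1,2)
    d=np.c_[n,np.ones(len(n))]
    return P,d@Rm.T
def onplane(c,uv,z):
    P,d=rays(c,uv)
    return P+d*((z-P[2])/d[:,2])[:,None]
def proj(c,X):
    f,cx,cy,k1,P,Rm=c
    X=(np.atleast_2d(X)-P)@Rm
    n=X[:,:2]/X[:,2:];r2=(n**2).sum(1,keepdims=True)
    return n*(1+k1*r2)*f+[cx,cy]
def save(im,name): cv2.imwrite('pics/'+name,cv2.cvtColor(im,cv2.COLOR_RGB2BGR))
E
python3 - <<'E'
from h import *
print({k:np.round(v,3).tolist() for k,v in manip.observe().items()}, manip.tcp_to_grasp)
for n in ['scene','top','wrist']:
    im,d=manip.get_image(n); save(im,n+'0.png'); np.savez(n+'0.npz',im=im,d=d)
    print(n,manip.camera_params(n))
E
```

```text
pics
{'time_s': 0.0, 'q': [1.125, 0.418, -0.01, 1.614, 0.005, 1.111, -0.053], 'dq': [-0.0, 0.0, -0.0, -0.0, -0.0, -0.0, 0.0], 'effort': [-0.002, -86.444, 0.677, -43.49, 0.019, 0.008, -0.0], 'tool_pos': [0.246, -0.574, 0.231], 'tcp_rot': [1.999, 0.412, -2.0], 'force': [-0.051, -0.017, -0.195], 'torque': [0.025, -0.012, 0.006], 'grip_width': 1.005} 0.0187
scene {'fov_y': 54.69812616237574, 'cx': 282.3021392307497, 'cy': 204.58354760877555, 'k1': -0.12377084086404236, 'position': array([1.01003501, 0.55817063, 0.77554834]), 'rotation': array([-0.89134077, -2.49042961,  1.08616281])}
top {'fov_y': 43.40869697432771, 'cx': 279.30052720881145, 'cy': 196.63874023069903, 'k1': -0.20685536729582654, 'position': array([ 0.4106969 , -0.00764782,  1.220164  ]), 'rotation': array([-2.14566198,  2.15763594, -0.10019593])}
wrist {'fov_y': 70.18558178571314, 'cx': 276.6203109695628, 'cy': 211.38042944333452, 'k1': -0.056196644725106354, 'mount': array([[ 7.17203943e-04, -3.22232315e-01,  9.46660351e-01,
        -1.43498112e-01],
       [ 9.99999740e-01,  1.59896689e-04, -7.03187659e-04,
         2.01384727e-05],
       [ 7.52219313e-05,  9.46660609e-01,  3.22232346e-01,
        -8.32777544e-02],
       [ 0.00000000e+00,  0.00000000e+00,  0.00000000e+00,
         1.00000000e+00]])}
```

View pics/top0.png

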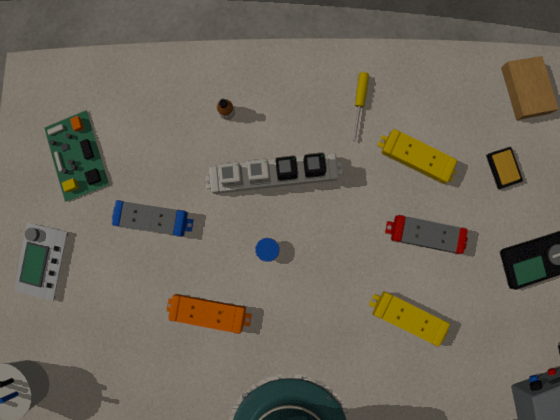

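View pics/scene0.png

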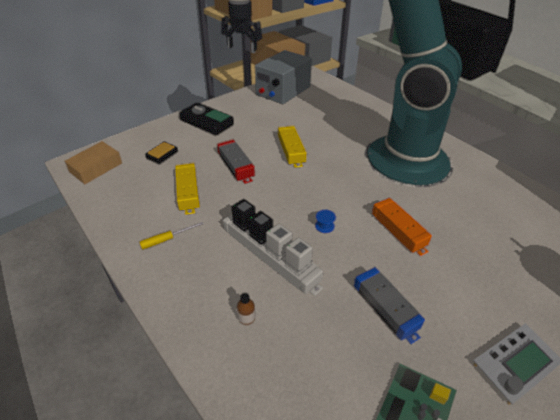

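View pics/wrist0.png

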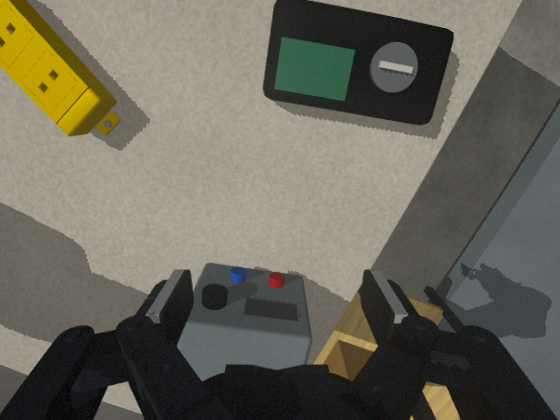

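Run:
```python
from h import *
im=np.load('top0.npz')['im']
a=cv2.resize(im[140:270,100:240],None,fx=4,fy=4,interpolation=cv2.INTER_CUBIC)
b=cv2.resize(im[205:265,375:485],None,fx=5,fy=5,interpolation=cv2.INTER_CUBIC)
c=cv2.resize(im[145:200,200:345],None,fx=5,fy=5,interpolation=cv2.INTER_CUBIC)
save(a,'cb.png');save(b,'cr.png');save(c,'cw.png')
```

```text
(no output)
```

View pics/cb.png

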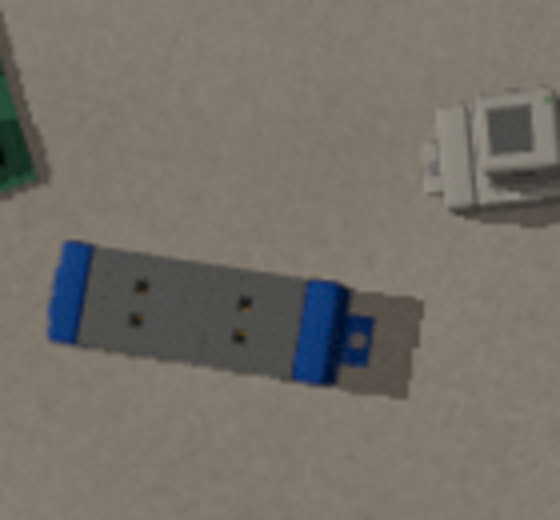

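View pics/cr.png

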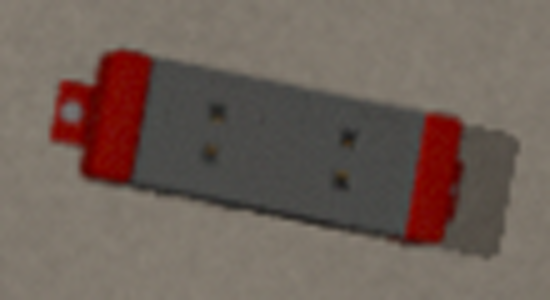

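View pics/cw.png

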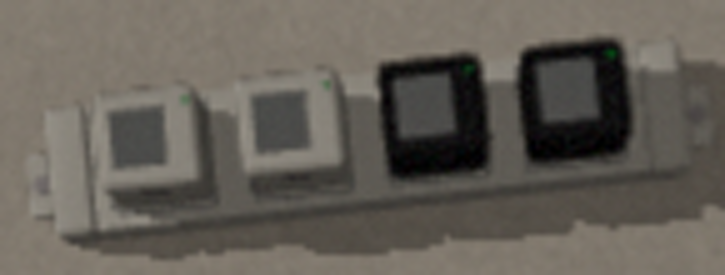

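Run:
```python
from h import *
im=np.load('top0.npz')['im']; d=np.load('top0.npz')['d']
g=im.astype(float).mean(2); c=cam('top')
def cen(u,v,r=3):
    u0,v0=int(round(u)),int(round(v))
    ys,xs=np.mgrid[v0-r:v0+r+1,u0-r:u0+r+1]
    w=g[ys,xs]; w=np.clip(np.percentile(w,70)-8-w,0,None)
    return (w*xs).sum()/w.sum(),(w*ys).sum()/w.sum()
S={'blue':[(135.3,211.5),(134,220),(161.3,215.7),(159.7,224.2)],'red':[(418.4,227.3),(416.8,235.7),(444.7,232.4),(443.2,241)]}
for n,h in S.items():
    uv=np.array([cen(*p) for p in h]); X=onplane(c,uv,0.042)
    print(n,np.round(uv,1).tolist(),'\n',X.round(4).tolist())
    o0=X[:2].mean(0);o1=X[2:].mean(0)
    print(' outs',o0.round(4),o1.round(4),'dist',np.linalg.norm(o0-o1),'hole sp',np.linalg.norm(X[0]-X[1]),np.linalg.norm(X[2]-X[3]),'yaw x',np.degrees(np.arctan2(*(X[0]-X[1]+X[2]-X[3])[[1,0]])),'y dir',np.degrees(np.arctan2(*(o0-o1)[[1,0]])))
    print(' depth',[float(d[int(p[1])+3,int(p[0])+5]) for p in uv])
# black boxes: sat-less dark mask top face
m=(g<45).astype(np.uint8); m[:145]=0;m[200:]=0;m[:,:270]=0;m[:,345:]=0
n,l,s,ce=cv2.connectedComponentsWithStats(m)
print(s[1:],ce[1:])
# labels: grey squares in crop
for name,(u,v) in {'w1':(227.5,172.5),'w2':(256.3,169.3),'b1':(285,166),'b2':(313.5,163)}.items():
    r=8;u0,v0=int(u),int(v);p=g[v0-r:v0+r+1,u0-r:u0+r+1]
    t=g[v0-1:v0+2,u0-1:u0+2].mean()
    mm=(abs(p-t)<14).astype(np.uint8)
    nn,ll,ss,cc=cv2.connectedComponentsWithStats(mm,connectivity=4)
    k=ll[r,r]; 
    X=onplane(c,cc[k]+[u0-r,v0-r],0.106)[0]
    rect=cv2.minAreaRect(cv2.findContours((ll==k).astype(np.uint8),0,1)[0][0])
    print(name,ss[k],cc[k]+[u0-r,v0-r],X.round(4),rect[1:],'depth z',c[4][2]-d[v0,u0])
```

```text
blue [[135.0, 211.2], [133.4, 219.6], [160.7, 215.3], [159.2, 223.9]] 
 [[0.5158, 0.3492, 0.042], [0.4964, 0.3525, 0.042], [0.5062, 0.2883, 0.042], [0.4865, 0.2915, 0.042]]
 outs [0.5061 0.3509 0.042 ] [0.4964 0.2899 0.042 ] dist 0.061724744462107815 hole sp 0.01974279599345278 0.0199394953633906 yaw x -9.308149410424798 y dir 80.93542710250807
 depth [1.1925691366195679, 1.1877050399780273, 1.184293508529663, 1.1862722635269165]
red [[418.0, 226.9], [416.4, 235.5], [444.2, 232.1], [442.7, 241.0]] 
 [[0.4762, -0.2943, 0.042], [0.4568, -0.2902, 0.042], [0.4636, -0.3551, 0.042], [0.4436, -0.3509, 0.042]]
 outs [ 0.4665 -0.2923  0.042 ] [ 0.4536 -0.353   0.042 ] dist 0.06206268117994604 hole sp 0.019858693900477144 0.02041233056551751 yaw x -11.97278296111351 y dir 77.98660275718164
 depth [1.1704180240631104, 1.1711747646331787, 1.1690436601638794, 1.164737343788147]
[[304 153  22  25 337]
 [276 156  22  25 325]] [[314.88724036 165.93768546]
 [287.20923077 169.06769231]]
w1 [  3   3  11  11 113] [227.23893805 172.05309735] [0.5936 0.1284 0.106 ] ((10.0, 10.0), 90.0) depth z 0.0874599820368882
w2 [  3   3  11  11 112] [255.60714286 169.03571429] [0.5996 0.0673 0.106 ] ((10.0, 10.0), 90.0) depth z 0.0888933545344468
b1 [  2   2  12  12 122] [284.51639344 165.62295082] [0.6064 0.0053 0.106 ] ((11.411194801330566, 10.418916702270508), 82.87498474121094) depth z 0.08561784088545998
b2 [  3   2  12  12 121] [313.19008264 162.49586777] [ 0.6128 -0.0562  0.106 ] ((11.264017105102539, 10.601428031921387), 83.6598129272461) depth z 0.09113532364302834
```

```bash
cat >> h.py <<'E'
def Rtool(yawjaw):
    # tool x down, tool y along yaw (deg)
    a=np.radians(yawjaw);y=np.array([np.cos(a),np.sin(a),0]);x=np.array([0,0,-1.]);return np.c_[x,y,np.cross(x,y)]
def rows(P0,R0,P1,R1,n):
    rv=(R.from_matrix(R0).inv()*R.from_matrix(R1)).as_rotvec()
    out=[];Rc=R.from_matrix(R0);P=np.array(P0,float);D=(np.array(P1)-P0)/n
    for i in range(n):
        s=Rc.inv().apply(D); t=np.degrees(rv/n)/6
        out.append(dict(zip(['x','y','z','ax','ay','az'],np.round(np.r_[s,t],4).tolist())))
        Rc=Rc*R.from_rotvec(rv/n)
    return out
def go(P1,yaw,n):
    st=manip.observe();R0=R.from_rotvec(st['tcp_rot']).as_matrix()
    o=rows(st['tool_pos'],R0,P1,Rtool(yaw),n)
    for r in o: print(r)
E
python3 - <<'E'
from h import *
st=manip.observe();M=R.from_rotvec(st['tcp_rot']).as_matrix();print(M.round(4))
for y in (5.9,185.9):
    rv=(R.from_matrix(M).inv()*R.from_matrix(Rtool(y))).as_rotvec(degrees=True);print(y,rv)
E
```

```text
[[-4.000e-04  3.938e-01 -9.192e-01]
 [ 8.000e-04 -9.192e-01 -3.938e-01]
 [-1.000e+00 -9.000e-04  1.000e-04]]
5.9 [-7.27095410e+01 -2.96618999e-02  4.72499451e-02]
185.9 [1.07290445e+02 5.13187224e-02 3.22161392e-02]
```

Run:
```python
from h import *
go([0.45,-0.33,0.24],-15,8)
```

```text
{'x': -0.0011, 'y': -0.018, 'z': -0.0355, 'ax': -1.0794, 'ay': -0.0004, 'az': 0.001}
{'x': -0.0011, 'y': -0.0139, 'z': -0.0373, 'ax': -1.0794, 'ay': -0.0004, 'az': 0.001}
{'x': -0.0011, 'y': -0.0096, 'z': -0.0386, 'ax': -1.0794, 'ay': -0.0004, 'az': 0.001}
{'x': -0.0011, 'y': -0.0052, 'z': -0.0394, 'ax': -1.0794, 'ay': -0.0004, 'az': 0.001}
{'x': -0.0011, 'y': -0.0007, 'z': -0.0398, 'ax': -1.0794, 'ay': -0.0004, 'az': 0.001}
{'x': -0.0011, 'y': 0.0038, 'z': -0.0396, 'ax': -1.0794, 'ay': -0.0004, 'az': 0.001}
{'x': -0.0011, 'y': 0.0082, 'z': -0.0389, 'ax': -1.0794, 'ay': -0.0004, 'az': 0.001}
{'x': -0.0011, 'y': 0.0125, 'z': -0.0377, 'ax': -1.0794, 'ay': -0.0004, 'az': 0.001}
```

Emit:
apply_moves([
  {"x":-0.001,"y":-0.018,"z":-0.035,"ax":-1.08},
  {"x":-0.001,"y":-0.014,"z":-0.037,"ax":-1.08},
  {"x":-0.001,"y":-0.01,"z":-0.038,"ax":-1.08},
  {"x":-0.001,"y":-0.005,"z":-0.039,"ax":-1.08},
  {"x":-0.001,"y":-0.001,"z":-0.04,"ax":-1.08},
  {"x":-0.001,"y":0.004,"z":-0.04,"ax":-1.08},
  {"x":-0.001,"y":0.008,"z":-0.039,"ax":-1.08},
  {"x":-0.001,"y":0.012,"z":-0.038,"ax":-1.08},
])

```text
invalid input
```

Emit:
apply_moves([
  {"x":-0.001,"y":-0.018,"z":-0.035,"ax":-1.08,"ay":0,"az":0,"jaw":0},
  {"x":-0.001,"y":-0.014,"z":-0.037,"ax":-1.08,"ay":0,"az":0,"jaw":0},
  {"x":-0.001,"y":-0.01,"z":-0.038,"ax":-1.08,"ay":0,"az":0,"jaw":0},
  {"x":-0.001,"y":-0.005,"z":-0.039,"ax":-1.08,"ay":0,"az":0,"jaw":0},
  {"x":-0.001,"y":-0.001,"z":-0.04,"ax":-1.08,"ay":0,"az":0,"jaw":0},
  {"x":-0.001,"y":0.004,"z":-0.04,"ax":-1.08,"ay":0,"az":0,"jaw":0},
  {"x":-0.001,"y":0.008,"z":-0.039,"ax":-1.08,"ay":0,"az":0,"jaw":0},
  {"x":-0.001,"y":0.012,"z":-0.038,"ax":-1.08,"ay":0,"az":0,"jaw":0},
])

```text
time_s: 0.82
tool_pos: [0.4491, -0.328, 0.2394]
tcp_rot: [1.395, 1.077, -1.395]
force: [0.9, -0.8, 0.3]
grip_width: 0.999
```

Run:
```python
from h import *
st=manip.observe();im,d=manip.get_image('wrist');save(im,'w1.png')
import pickle;pickle.dump((st,im,d),open('w1.pkl','wb'))
c=cam('wrist',st)
print(proj(c,[[.4665,-.2923,.042],[.4536,-.353,.042]]))
go([0.60,-0.05,0.24],5.9,8)
```

```text
[[283.46942128 151.36829528]
 [285.5101287  203.74356964]]
{'x': 0.0001, 'y': 0.0097, 'z': -0.0372, 'ax': -0.4072, 'ay': -0.0028, 'az': -0.0025}
{'x': 0.0001, 'y': 0.0113, 'z': -0.0368, 'ax': -0.4072, 'ay': -0.0028, 'az': -0.0025}
{'x': 0.0001, 'y': 0.0128, 'z': -0.0363, 'ax': -0.4072, 'ay': -0.0028, 'az': -0.0025}
{'x': 0.0, 'y': 0.0144, 'z': -0.0357, 'ax': -0.4072, 'ay': -0.0028, 'az': -0.0025}
{'x': 0.0, 'y': 0.0159, 'z': -0.035, 'ax': -0.4072, 'ay': -0.0028, 'az': -0.0025}
{'x': 0.0, 'y': 0.0174, 'z': -0.0343, 'ax': -0.4072, 'ay': -0.0028, 'az': -0.0025}
{'x': -0.0, 'y': 0.0188, 'z': -0.0335, 'ax': -0.4072, 'ay': -0.0028, 'az': -0.0025}
{'x': -0.0, 'y': 0.0202, 'z': -0.0327, 'ax': -0.4072, 'ay': -0.0028, 'az': -0.0025}
```

View pics/w1.png

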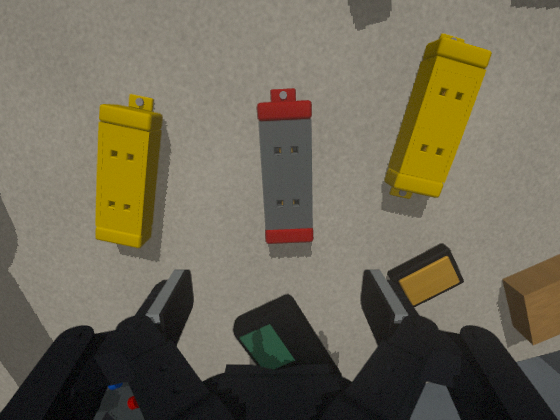

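Emit:
apply_moves([
  {"x":0,"y":0.01,"z":-0.037,"ax":-0.41,"ay":0,"az":0,"jaw":0},
  {"x":0,"y":0.011,"z":-0.037,"ax":-0.41,"ay":0,"az":0,"jaw":0},
  {"x":0,"y":0.013,"z":-0.036,"ax":-0.41,"ay":0,"az":0,"jaw":0},
  {"x":0,"y":0.0145,"z":-0.036,"ax":-0.41,"ay":0,"az":0,"jaw":0},
  {"x":0,"y":0.016,"z":-0.035,"ax":-0.41,"ay":0,"az":0,"jaw":0},
  {"x":0,"y":0.0175,"z":-0.034,"ax":-0.41,"ay":0,"az":0,"jaw":0},
  {"x":0,"y":0.019,"z":-0.0335,"ax":-0.41,"ay":0,"az":0,"jaw":0},
  {"x":0,"y":0.02,"z":-0.033,"ax":-0.41,"ay":0,"az":0,"jaw":0},
])

```text
time_s: 1.53
tool_pos: [0.6009, -0.0606, 0.2392]
tcp_rot: [1.147, 1.248, -1.147]
force: [0.7, -0.6, 0.4]
grip_width: 0.994
```

Run:
```python
from h import *
st=manip.observe();im,d=manip.get_image('wrist');save(im,'w2.png')
import pickle;pickle.dump((st,im,d),open('w2.pkl','wb'))
c=cam('wrist',st);print(st['tool_pos'])
print(proj(c,[[.6064,.0053,.106],[.6128,-.0562,.106]]))
print(proj(c,[st['tool_pos']]))
```

```text
[ 0.60092637 -0.06057115  0.2391935 ]
[[288.63513989 131.30480364]
 [289.12964561 197.35894925]]
[[276.21430232 271.0250597 ]]
```

View pics/w2.png

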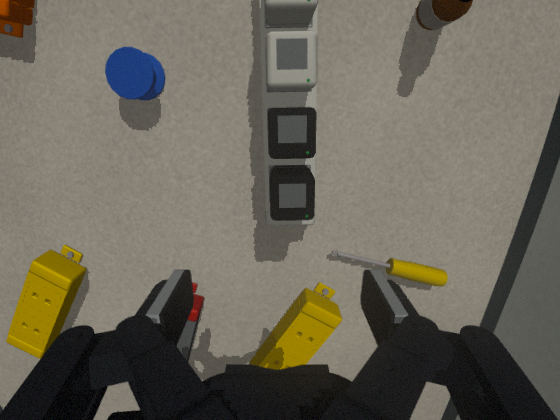

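Run:
```python
from h import *
import pickle
st,im,d=pickle.load(open('w2.pkl','rb'))
a=cv2.resize(im[95:230,255:330],None,fx=4.4,fy=4.4,interpolation=cv2.INTER_CUBIC)
save(np.clip(a.astype(int)*2,0,255).astype(np.uint8),'w2c.png')
st1,im1,d1=pickle.load(open('w1.pkl','rb'))
c=cam('wrist',st1);g=im1.astype(float).mean(2)
def cen(u,v,r=5):
    ys,xs=np.mgrid[v-r:v+r+1,u-r:u+r+1];w=g[ys,xs];w=np.clip(np.median(w)-12-w,0,None);return (w*xs).sum()/w.sum(),(w*ys).sum()/w.sum()
uv=[cen(*p) for p in [(278,150),(295,149),(279,202),(296,202)]];X=onplane(c,uv,.042)
print(np.round(uv,1).tolist(),X.round(4).tolist())
print((X[0]+X[1])/2,(X[2]+X[3])/2,np.linalg.norm(X[0]-X[1]),np.linalg.norm(X[2]-X[3]))
dy=X[0]+X[1]-X[2]-X[3];print(np.linalg.norm(dy)/2,np.degrees(np.arctan2(dy[1],dy[0]))-90)
```

```text
[[276.7, 149.5], [294.8, 148.9], [279.1, 201.6], [296.2, 201.3]] [[0.4597, -0.2884, 0.042], [0.4796, -0.2928, 0.042], [0.447, -0.3485, 0.042], [0.4668, -0.3534, 0.042]]
[ 0.46963571 -0.29061852  0.042     ] [ 0.45689278 -0.35092512  0.042     ] 0.020428001458345293 0.020396420038953398
0.06163820408579891 -11.931233834553737
```

View pics/w2c.png

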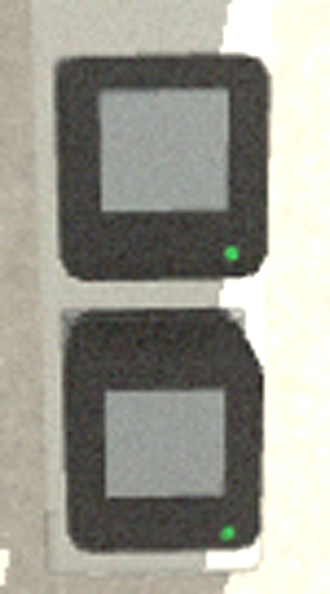

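Run:
```python
from h import *
import pickle
st,im,d=pickle.load(open('w2.pkl','rb'));c=cam('wrist',st)
ex=lambda u,v:[255+u/4.4-.4,95+v/4.4-.4]
P=lambda u,v:onplane(c,ex(u,v),.106)[0]
for n,(l,r,t,b,ll,lr,lt,lb) in {'b1':(60,268,55,280,100,229,88,212),'b2':(70,262,312,552,105,224,390,498)}.items():
    L=P(l,(lt+lb)/2);Rr=P(r,(lt+lb)/2);B=P((l+r)/2,b);T=P((l+r)/2,t);lab=P((ll+lr)/2,(lt+lb)/2)
    print(n,'mid',((L+Rr)/2).round(4),'w',np.linalg.norm(L-Rr),'B',B.round(4),'T',T.round(4),'TB',np.linalg.norm(T-B),'label',lab.round(4))
g=im.astype(int)
f,cx,cy,k,Pc,Rm=c
print(Pc, [ (Pc+rays(c,[p])[1][0]*d[p[1],p[0]])[2] for p in [(292,131),(292,192),(240,150)]])
```

```text
b1 mid [0.6091 0.0079 0.106 ] w 0.04244569238480718 B [ 0.6117 -0.0186  0.106 ] T [0.6073 0.0262 0.106 ] TB 0.045041122891109925 label [0.6092 0.0078 0.106 ]
b2 mid [ 0.6157 -0.0541  0.106 ] w 0.041942733310751164 B [ 0.6182 -0.0791  0.106 ] T [ 0.6128 -0.0253  0.106 ] TB 0.054133928575906626 label [ 0.6154 -0.0541  0.106 ]
[0.59426614 0.02224106 0.38268761] [np.float64(0.10643978526605047), np.float64(0.10634213455581171), np.float64(9.386226736596281e-05)]
```

Run:
```python
from h import *
go([0.6159,-0.0565,0.13],5.8,4)
```

```text
{'x': 0.0273, 'y': 0.003, 'z': 0.0014, 'ax': -0.0153, 'ay': -0.0085, 'az': -0.0034}
{'x': 0.0273, 'y': 0.003, 'z': 0.0014, 'ax': -0.0153, 'ay': -0.0085, 'az': -0.0034}
{'x': 0.0273, 'y': 0.003, 'z': 0.0014, 'ax': -0.0153, 'ay': -0.0085, 'az': -0.0034}
{'x': 0.0273, 'y': 0.003, 'z': 0.0014, 'ax': -0.0153, 'ay': -0.0085, 'az': -0.0034}
```

Emit:
apply_moves([
  {"x":0.027,"y":0.003,"z":0.0014,"ax":-0.015,"ay":-0.0085,"az":-0.003,"jaw":0},
  {"x":0.027,"y":0.003,"z":0.0014,"ax":-0.015,"ay":-0.0085,"az":-0.003,"jaw":0},
  {"x":0.027,"y":0.003,"z":0.0014,"ax":-0.015,"ay":-0.0085,"az":-0.003,"jaw":0},
  {"x":0.027,"y":0.003,"z":0.0014,"ax":-0.015,"ay":-0.0085,"az":-0.003,"jaw":0},
  {"x":0,"y":0,"z":0,"ax":0,"ay":0,"az":0,"jaw":0},
  {"x":0,"y":0,"z":0,"ax":0,"ay":0,"az":0,"jaw":0},
  {"x":0,"y":0,"z":0,"ax":0,"ay":0,"az":0,"jaw":0},
  {"x":0,"y":0,"z":0,"ax":0,"ay":0,"az":0,"jaw":0},
])

```text
time_s: 2.25
tool_pos: [0.6135, -0.0668, 0.1332]
tcp_rot: [1.142, 1.246, -1.145]
force: [0.5, 0.0, 1.8]
grip_width: 0.999
```

Run:
```python
from h import *
st=manip.observe();print(st['tool_pos'],st['tcp_rot'],st['force']);im,d=manip.get_image('wrist');save(im,'w3.png')
import pickle;pickle.dump((st,im,d),open('w3.pkl','wb'))
go([0.6159,-0.0565,0.057],5.8,4)
c=cam('wrist',st);print(proj(c,[[.6159,-.0565,.106],[.6094,.004,.106],[0.6154,-0.0541,.106],st['tool_pos']]).round(1))
```

```text
[ 0.61353753 -0.06681233  0.13321386] [ 1.14155238  1.24591592 -1.14482869] [0.52665302 0.01197758 1.78889065]
{'x': 0.019, 'y': 0.0008, 'z': -0.0026, 'ax': -0.0307, 'ay': 0.0099, 'az': -0.0024}
{'x': 0.019, 'y': 0.0008, 'z': -0.0026, 'ax': -0.0307, 'ay': 0.0099, 'az': -0.0024}
{'x': 0.019, 'y': 0.0008, 'z': -0.0026, 'ax': -0.0307, 'ay': 0.0099, 'az': -0.0024}
{'x': 0.019, 'y': 0.0009, 'z': -0.0025, 'ax': -0.0307, 'ay': 0.0099, 'az': -0.0024}
[[281.5 234.2]
 [280.  133.2]
 [281.1 230.6]
 [276.2 271. ]]
```

View pics/w3.png

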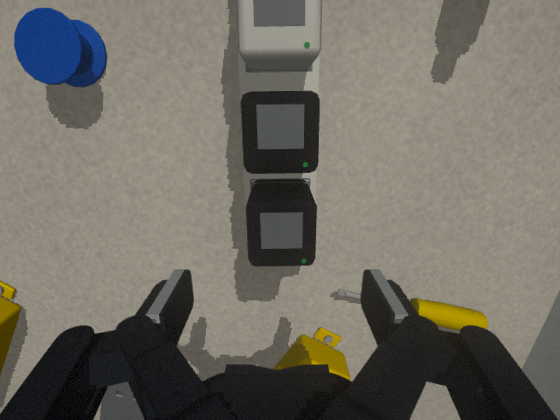

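Run:
```python
from h import *
import pickle
st,im,d=pickle.load(open('w3.pkl','rb'));c=cam('wrist',st)
g=im.astype(int).mean(2)
print(g[225:280,265].round().tolist()); print(g[240,235:330].round().tolist())
print(onplane(c,[[281,265.5],[281,230]],.106), manip.observe()['tool_pos'])
```

```text
[78.0, 78.0, 81.0, 80.0, 81.0, 81.0, 81.0, 81.0, 82.0, 84.0, 82.0, 79.0, 81.0, 80.0, 79.0, 80.0, 82.0, 80.0, 82.0, 82.0, 78.0, 82.0, 84.0, 75.0, 30.0, 26.0, 31.0, 26.0, 30.0, 34.0, 30.0, 36.0, 34.0, 33.0, 28.0, 31.0, 34.0, 34.0, 36.0, 29.0, 38.0, 65.0, 89.0, 89.0, 91.0, 87.0, 87.0, 87.0, 89.0, 88.0, 90.0, 90.0, 86.0, 85.0, 86.0]
[89.0, 87.0, 87.0, 89.0, 92.0, 91.0, 86.0, 92.0, 93.0, 89.0, 87.0, 86.0, 63.0, 37.0, 33.0, 27.0, 29.0, 33.0, 28.0, 34.0, 35.0, 32.0, 35.0, 31.0, 28.0, 35.0, 78.0, 81.0, 80.0, 81.0, 80.0, 82.0, 80.0, 82.0, 80.0, 81.0, 80.0, 83.0, 84.0, 79.0, 82.0, 84.0, 82.0, 78.0, 81.0, 83.0, 80.0, 79.0, 80.0, 80.0, 78.0, 80.0, 83.0, 81.0, 82.0, 82.0, 83.0, 83.0, 81.0, 81.0, 80.0, 83.0, 78.0, 82.0, 84.0, 78.0, 83.0, 61.0, 33.0, 34.0, 33.0, 30.0, 36.0, 37.0, 34.0, 35.0, 37.0, 35.0, 35.0, 35.0, 51.0, 138.0, 141.0, 139.0, 138.0, 140.0, 141.0, 142.0, 144.0, 144.0, 139.0, 136.0, 135.0, 134.0, 138.0]
[[ 0.61763332 -0.07834448  0.106     ]
 [ 0.61532897 -0.05371607  0.106     ]] [ 0.6134601  -0.06688614  0.13312133]
```

Emit:
apply_moves([
  {"x":0.0,"y":0.003,"z":-0.011,"ax":-0.06,"ay":0.02,"az":0,"jaw":0},
  {"x":0.02,"y":0,"z":0,"ax":-0.06,"ay":0.02,"az":-0.01,"jaw":0},
  {"x":0.02,"y":0,"z":0,"ax":0,"ay":0,"az":0,"jaw":0},
  {"x":0.02,"y":0,"z":0,"ax":0,"ay":0,"az":0,"jaw":0},
  {"x":0.016,"y":0,"z":0,"ax":0,"ay":0,"az":0,"jaw":0},
  {"x":0,"y":0,"z":0,"ax":0,"ay":0,"az":0,"jaw":0},
  {"x":0,"y":0,"z":0,"ax":0,"ay":0,"az":0,"jaw":0},
  {"x":0,"y":0,"z":0,"ax":0,"ay":0,"az":0,"jaw":0},
])

```text
time_s: 2.97
tool_pos: [0.6154, -0.0551, 0.0567]
tcp_rot: [1.134, 1.257, -1.134]
force: [0.2, 0.2, -0.4]
grip_width: 0.997
```

Run:
```python
from h import *
st=manip.observe();print(st['tool_pos'],st['force'],st['dq'].round(4))
go([0.6155,-0.0557,0.057],5.8,1)
```

```text
[ 0.61538952 -0.05512066  0.05666769] [ 0.19397094  0.20657149 -0.40618145] [ 0.0025 -0.01   -0.001  -0.0011  0.0008 -0.003   0.0009]
{'x': -0.0003, 'y': 0.0001, 'z': 0.0006, 'ax': 0.0029, 'ay': -0.0057, 'az': 0.0075}
```

Emit:
apply_moves([
  {"x":0,"y":0,"z":0,"ax":0,"ay":0,"az":0,"jaw":1},
  {"x":0,"y":0,"z":0,"ax":0,"ay":0,"az":0,"jaw":1},
  {"x":0,"y":0,"z":0,"ax":0,"ay":0,"az":0,"jaw":1},
  {"x":0,"y":0,"z":0,"ax":0,"ay":0,"az":0,"jaw":1},
  {"x":0,"y":0,"z":0,"ax":0,"ay":0,"az":0,"jaw":1},
  {"x":0,"y":0,"z":0,"ax":0,"ay":0,"az":0,"jaw":1},
  {"x":0,"y":0,"z":0,"ax":0,"ay":0,"az":0,"jaw":1},
  {"x":0,"y":0,"z":0,"ax":0,"ay":0,"az":0,"jaw":1},
], newtons=70)

```text
time_s: 3.63
tool_pos: [0.615, -0.0557, 0.0555]
tcp_rot: [1.134, 1.257, -1.135]
force: [0.7, -1.0, 5.4]
grip_width: 0.504
```

Run:
```python
from h import *
st=manip.observe();print(st['tool_pos'],st['force'],st['torque'],st['grip_width']*85)
```

```text
[ 0.61496871 -0.05566468  0.05553807] [ 0.72758375 -0.9982972   5.3533058 ] [-0.08482539 -0.32426479  0.00619272] 42.848785515451134
```

Emit:
apply_moves([
  {"x":-0.003,"y":0,"z":0,"ax":0,"ay":0,"az":0,"jaw":1},
  {"x":-0.003,"y":0,"z":0,"ax":0,"ay":0,"az":0,"jaw":1},
  {"x":-0.003,"y":0,"z":0,"ax":0,"ay":0,"az":0,"jaw":1},
  {"x":-0.003,"y":0,"z":0,"ax":0,"ay":0,"az":0,"jaw":1},
  {"x":-0.004,"y":0,"z":0,"ax":0,"ay":0,"az":0,"jaw":1},
  {"x":-0.004,"y":0,"z":0,"ax":0,"ay":0,"az":0,"jaw":1},
  {"x":-0.004,"y":0,"z":0,"ax":0,"ay":0,"az":0,"jaw":1},
  {"x":-0.003,"y":0,"z":0,"ax":0,"ay":0,"az":0,"jaw":1},
])

```text
time_s: 4.3
tool_pos: [0.6144, -0.0557, 0.0827]
tcp_rot: [1.133, 1.258, -1.136]
force: [0.5, -0.9, -4.3]
grip_width: 0.504
```

Emit:
apply_moves([
  {"x":0,"y":0,"z":0,"ax":0,"ay":0,"az":0,"jaw":1},
  {"x":0,"y":0,"z":0,"ax":0,"ay":0,"az":0,"jaw":1},
  {"x":0,"y":0,"z":0,"ax":0,"ay":0,"az":0,"jaw":1},
  {"x":0,"y":0,"z":0,"ax":0,"ay":0,"az":0,"jaw":1},
  {"x":0,"y":0,"z":0,"ax":0,"ay":0,"az":0,"jaw":1},
  {"x":0,"y":0,"z":0,"ax":0,"ay":0,"az":0,"jaw":1},
  {"x":0,"y":0,"z":0,"ax":0,"ay":0,"az":0,"jaw":1},
  {"x":0,"y":0,"z":0,"ax":0,"ay":0,"az":0,"jaw":1},
])

```text
time_s: 4.97
tool_pos: [0.6146, -0.0556, 0.0822]
tcp_rot: [1.134, 1.258, -1.136]
force: [-0.1, -0.9, -4.8]
grip_width: 0.505
```

Emit:
apply_moves([
  {"x":0,"y":0,"z":0,"ax":0,"ay":0,"az":0,"jaw":1},
  {"x":0,"y":0,"z":0,"ax":0,"ay":0,"az":0,"jaw":1},
  {"x":0,"y":0,"z":0,"ax":0,"ay":0,"az":0,"jaw":1},
  {"x":0,"y":0,"z":0,"ax":0,"ay":0,"az":0,"jaw":1},
  {"x":0,"y":0,"z":0,"ax":0,"ay":0,"az":0,"jaw":1},
  {"x":0,"y":0,"z":0,"ax":0,"ay":0,"az":0,"jaw":1},
  {"x":0,"y":0,"z":0,"ax":0,"ay":0,"az":0,"jaw":1},
  {"x":0,"y":0,"z":0,"ax":0,"ay":0,"az":0,"jaw":1},
])

```text
time_s: 5.63
tool_pos: [0.6147, -0.0556, 0.0822]
tcp_rot: [1.134, 1.257, -1.136]
force: [0.2, 0.4, -3.6]
grip_width: 0.503
```

Run:
```python
from h import *
import pickle
st=manip.observe();print(st['tool_pos'],st['force'],st['torque'],st['grip_width']*85)
im,d=manip.get_image('wrist');save(im,'w4.png');pickle.dump((st,im,d),open('w4.pkl','wb'))
im,d=manip.get_image('scene');save(cv2.resize(im[170:300,180:340],None,fx=4,fy=4),'s4.png')
print([manip.observe()['force'].round(2).tolist() for _ in range(3)])
```

```text
[ 0.61468567 -0.05561247  0.08224692] [ 0.15069374  0.37510775 -3.59296758] [ 0.02183129 -0.07079949 -0.01021459] 42.719541316736624
[[0.58, 0.34, -4.92], [0.58, 0.34, -4.92], [0.58, 0.34, -4.92]]
```

View pics/w4.png

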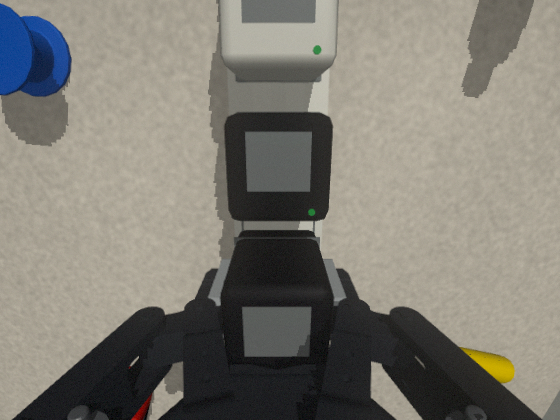

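View pics/s4.png

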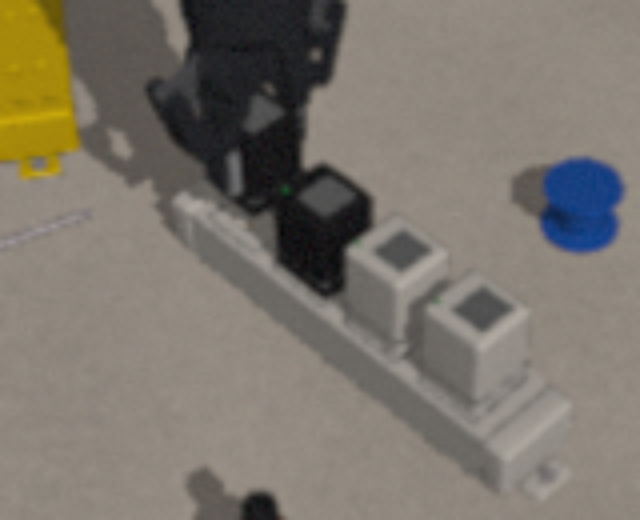

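Run:
```python
from h import *
go([0.4568,-0.3507,0.105],-11.95,12)
```

```text
{'x': -0.0019, 'y': -0.0156, 'z': 0.0231, 'ax': 0.2464, 'ay': -0.0003, 'az': 0.002}
{'x': -0.0019, 'y': -0.015, 'z': 0.0235, 'ax': 0.2464, 'ay': -0.0003, 'az': 0.002}
{'x': -0.0019, 'y': -0.0144, 'z': 0.0239, 'ax': 0.2464, 'ay': -0.0003, 'az': 0.002}
{'x': -0.0019, 'y': -0.0137, 'z': 0.0243, 'ax': 0.2464, 'ay': -0.0003, 'az': 0.002}
{'x': -0.0019, 'y': -0.0131, 'z': 0.0246, 'ax': 0.2464, 'ay': -0.0003, 'az': 0.002}
{'x': -0.0019, 'y': -0.0125, 'z': 0.0249, 'ax': 0.2464, 'ay': -0.0003, 'az': 0.002}
{'x': -0.0019, 'y': -0.0118, 'z': 0.0253, 'ax': 0.2464, 'ay': -0.0003, 'az': 0.002}
{'x': -0.0019, 'y': -0.0112, 'z': 0.0256, 'ax': 0.2464, 'ay': -0.0003, 'az': 0.002}
{'x': -0.0019, 'y': -0.0105, 'z': 0.0258, 'ax': 0.2464, 'ay': -0.0003, 'az': 0.002}
{'x': -0.0019, 'y': -0.0098, 'z': 0.0261, 'ax': 0.2464, 'ay': -0.0003, 'az': 0.002}
{'x': -0.0019, 'y': -0.0092, 'z': 0.0263, 'ax': 0.2464, 'ay': -0.0003, 'az': 0.002}
{'x': -0.0019, 'y': -0.0085, 'z': 0.0266, 'ax': 0.2464, 'ay': -0.0003, 'az': 0.002}
```

Emit:
apply_moves([
  {"x":-0.01,"y":-0.008,"z":0.012,"ax":0.25,"ay":0,"az":0,"jaw":1},
  {"x":-0.006,"y":-0.015,"z":0.0235,"ax":0.25,"ay":0,"az":0,"jaw":1},
  {"x":-0.002,"y":-0.0145,"z":0.024,"ax":0.25,"ay":0,"az":0,"jaw":1},
  {"x":-0.002,"y":-0.0135,"z":0.0245,"ax":0.25,"ay":0,"az":0,"jaw":1},
  {"x":-0.002,"y":-0.013,"z":0.0245,"ax":0.25,"ay":0,"az":0,"jaw":1},
  {"x":0,"y":-0.0125,"z":0.025,"ax":0.25,"ay":0,"az":0,"jaw":1},
  {"x":0,"y":-0.012,"z":0.0255,"ax":0.25,"ay":0,"az":0,"jaw":1},
  {"x":0,"y":-0.011,"z":0.0255,"ax":0.25,"ay":0,"az":0,"jaw":1},
])

```text
time_s: 6.4
tool_pos: [0.5147, -0.2423, 0.1048]
tcp_rot: [1.289, 1.157, -1.292]
force: [1.2, 0.1, -4.4]
grip_width: 0.509
```

Emit:
apply_moves([
  {"x":0,"y":-0.0105,"z":0.026,"ax":0.25,"ay":0,"az":0,"jaw":1},
  {"x":0,"y":-0.01,"z":0.026,"ax":0.25,"ay":0,"az":0,"jaw":1},
  {"x":0,"y":-0.009,"z":0.0265,"ax":0.25,"ay":0,"az":0,"jaw":1},
  {"x":0,"y":-0.0085,"z":0.0265,"ax":0.2,"ay":0,"az":0,"jaw":1},
  {"x":0,"y":-0.006,"z":0.01,"ax":0,"ay":0,"az":0,"jaw":1},
  {"x":0,"y":0,"z":0,"ax":0,"ay":0,"az":0,"jaw":1},
  {"x":0,"y":0,"z":0,"ax":0,"ay":0,"az":0,"jaw":1},
  {"x":0,"y":0,"z":0,"ax":0,"ay":0,"az":0,"jaw":1},
])

```text
time_s: 7.07
tool_pos: [0.4551, -0.347, 0.1047]
tcp_rot: [1.36, 1.106, -1.362]
force: [0.1, 1.3, -4.0]
grip_width: 0.509
```

Run:
```python
from h import *
import pickle
st=manip.observe();print(st['tool_pos'],st['force'],st['torque'],st['dq'].round(3))
im,d=manip.get_image('wrist');save(im,'w5.png');pickle.dump((st,im,d),open('w5.pkl','wb'))
c=cam('wrist',st)
print(proj(c,[[.4696,-.2906,.042],[.4569,-.3509,.042]]))
go([0.4568,-0.3507,0.105],-11.95,1)
```

```text
[ 0.45513774 -0.34700251  0.10467254] [ 0.14551312  1.32846618 -3.9761851 ] [ 0.03146261 -0.00031359 -0.02930751] [-0.014  0.002 -0.003 -0.001  0.002  0.001  0.001]
[[280.36242371 148.81602719]
 [280.00705416 232.40871561]]
{'x': -0.0003, 'y': 0.0022, 'z': 0.0035, 'ax': 0.019, 'ay': -0.0025, 'az': 0.0201}
```

View pics/w5.png

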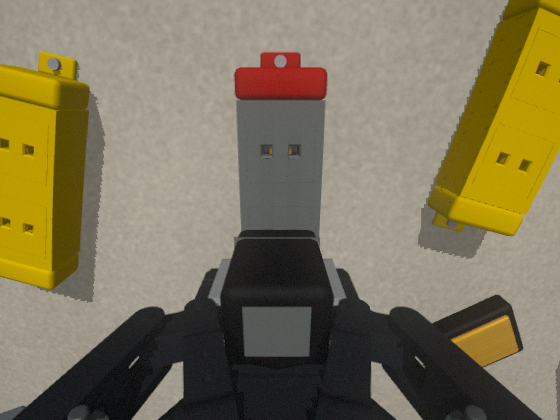

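Run:
```python
from h import *
import pickle
st,im,d=pickle.load(open('w5.pkl','rb'));c=cam('wrist',st)
g=im.astype(int).mean(2)
# hole edges
print(g[150,256:305].round().tolist());print(g[140:162,266].round().tolist());print(g[140:162,294].round().tolist())
save(cv2.resize(im[130:170,250:310],None,fx=10,fy=10,interpolation=cv2.INTER_CUBIC),'w5c.png')
```

```text
[96.0, 97.0, 97.0, 96.0, 82.0, 72.0, 59.0, 61.0, 65.0, 68.0, 66.0, 68.0, 64.0, 77.0, 98.0, 96.0, 80.0, 91.0, 94.0, 94.0, 93.0, 96.0, 95.0, 96.0, 95.0, 94.0, 97.0, 94.0, 95.0, 95.0, 95.0, 94.0, 76.0, 96.0, 95.0, 71.0, 67.0, 64.0, 65.0, 66.0, 67.0, 52.0, 49.0, 74.0, 80.0, 91.0, 94.0, 96.0, 96.0]
[94.0, 95.0, 95.0, 93.0, 77.0, 57.0, 67.0, 65.0, 67.0, 65.0, 66.0, 61.0, 59.0, 57.0, 82.0, 85.0, 106.0, 99.0, 65.0, 94.0, 92.0, 94.0]
[93.0, 95.0, 90.0, 92.0, 74.0, 57.0, 65.0, 65.0, 67.0, 68.0, 65.0, 61.0, 56.0, 52.0, 53.0, 87.0, 105.0, 102.0, 91.0, 92.0, 91.0, 95.0]
```

View pics/w5c.png

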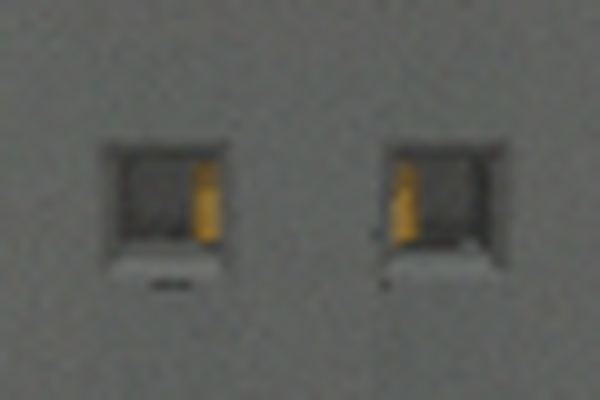

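Run:
```python
from h import *
import pickle
st,im,d=pickle.load(open('w5.pkl','rb'));c=cam('wrist',st)
X=onplane(c,[[280.15,150.65],[266.2,150.65],[294.1,150.6]],.042);print(X, np.linalg.norm(X[1]-X[2]),np.degrees(np.arctan2(*(X[2]-X[1])[[1,0]])))
# strip side edges: grey cols at several rows
g=im.astype(int)
for r in (110,170,215):
    row=im[r].astype(int).mean(1); 
    print(r,[int(v) for v in row[230:246]],[int(v) for v in row[314:330]])
y=np.radians(90-11.95);yd=np.array([np.cos(y),np.sin(y),0])
print(X[0]-.062*yd, (R.from_rotvec(st['tcp_rot']).as_matrix()).round(3))
```

```text
[[ 0.46920724 -0.29178557  0.042     ]
 [ 0.45988159 -0.28982573  0.042     ]
 [ 0.47854078 -0.29370206  0.042     ]] 0.019057575402862827 -11.735926119997066
110 [157, 157, 157, 155, 153, 154, 125, 95, 97, 96, 99, 96, 97, 97, 96, 98] [98, 96, 100, 97, 97, 97, 97, 99, 96, 99, 110, 144, 155, 157, 155, 152]
170 [155, 155, 155, 152, 153, 151, 150, 152, 133, 102, 97, 97, 97, 97, 94, 94] [95, 93, 93, 95, 95, 95, 95, 98, 138, 152, 151, 152, 152, 151, 150, 150]
215 [152, 153, 157, 156, 156, 154, 155, 154, 151, 153, 130, 99, 96, 97, 93, 93] [91, 91, 96, 94, 96, 96, 152, 156, 154, 153, 155, 156, 158, 155, 155, 152]
[ 0.45636965 -0.35244195  0.042     ] [[-0.002  0.979 -0.206]
 [ 0.001 -0.206 -0.979]
 [-1.    -0.002 -0.   ]]
```

Run:
```python
from h import *
import pickle
st,im,d=pickle.load(open('w5.pkl','rb'));c=cam('wrist',st)
save(np.clip(cv2.resize(im[220:370,200:360],None,fx=4,fy=4,interpolation=cv2.INTER_CUBIC).astype(int)*2,0,255).astype(np.uint8),'w5d.png')
T=R.from_rotvec(st['tcp_rot']).as_matrix()
for z in (0.089,0.0905,.092):
    print(z,((onplane(c,[[236,237],[321,237],[278,233],[278,237]],z)-st['tool_pos'])@T).round(4).tolist())
for z in (0.153,0.1545,.156):
    print(z,((onplane(c,[[243,306],[310,306],[276,356]],z)-st['tool_pos'])@T).round(4).tolist())
for v,u in [(270,278),(290,278),(330,278),(345,278)]: print(v,(c[4]+rays(c,[[u,v]])[1][0]*d[v,u]-st['tool_pos'])@T)
```

```text
0.089 [[0.0157, -0.0234, -0.0133], [0.0156, 0.0259, -0.0134], [0.0157, 0.001, -0.0159], [0.0157, 0.001, -0.0134]]
0.0905 [[0.0142, -0.0232, -0.014], [0.0141, 0.0257, -0.0141], [0.0142, 0.0009, -0.0165], [0.0142, 0.0009, -0.014]]
0.092 [[0.0127, -0.023, -0.0147], [0.0126, 0.0254, -0.0147], [0.0127, 0.0009, -0.0172], [0.0127, 0.0009, -0.0147]]
0.153 [[-0.0483, -0.0126, -0.0129], [-0.0484, 0.0128, -0.0129], [-0.0483, -0.0001, 0.0117]]
0.1545 [[-0.0498, -0.0124, -0.014], [-0.0499, 0.0127, -0.014], [-0.0498, -0.0001, 0.0102]]
0.156 [[-0.0513, -0.0122, -0.0151], [-0.0513, 0.0125, -0.0151], [-0.0513, -0.0001, 0.0087]]
270 [-0.03439778  0.00074919 -0.02045266]
290 [-0.04649729  0.00070492 -0.01880536]
330 [-0.05070478  0.00071254 -0.00364383]
345 [-0.04977661  0.00072926  0.00455355]
```

View pics/w5d.png

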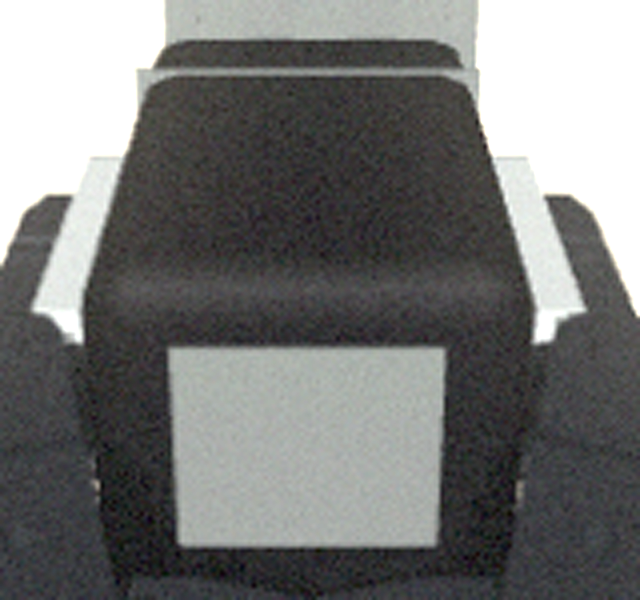

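Run:
```python
from h import *
im,d=manip.get_image('top');np.savez('top1.npz',im=im,d=d);save(im,'top1.png')
save(cv2.resize(im[145:200,270:345],None,fx=8,fy=8,interpolation=cv2.INTER_CUBIC),'top1c.png')
```

```text
(no output)
```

View pics/top1c.png

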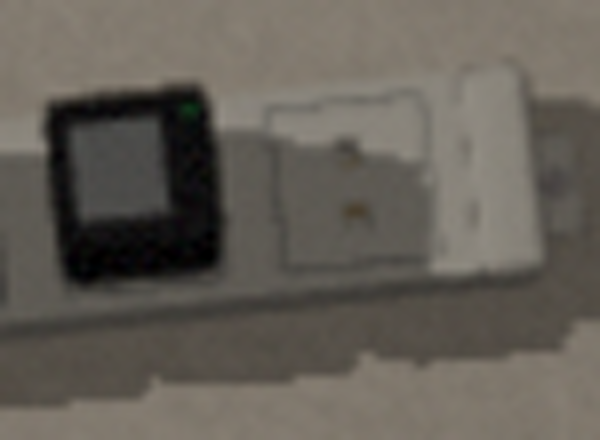

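Run:
```python
from h import *
c=cam('top')
h=onplane(c,[313.56,167.15],.042)[0];l=onplane(c,[313.19,162.5],.106)[0]
e=np.radians(5.8);x=np.array([np.cos(e),np.sin(e),0]);y=np.array([-np.sin(e),np.cos(e),0])
print(h,l,'label-hole in strip x,y',(l-h)@x,(l-h)@y)
# label edges on image 0
g=np.load('top0.npz')['im'].astype(int).mean(2)
print(g[162,302:328].tolist());print(g[152:178,313].tolist())
```

```text
[ 0.61370631 -0.05969435  0.042     ] [ 0.61279386 -0.05620866  0.106     ] label-hole in strip x,y -0.0005555292755694963 0.0035600513164926353
[81.66666666666667, 50.333333333333336, 11.0, 16.666666666666668, 17.0, 41.0, 72.0, 75.0, 74.33333333333333, 72.33333333333333, 74.66666666666667, 73.66666666666667, 72.0, 72.66666666666667, 74.0, 74.66666666666667, 67.33333333333333, 38.666666666666664, 17.0, 11.666666666666666, 10.333333333333334, 16.0, 13.333333333333334, 47.333333333333336, 80.33333333333333, 86.0]
[118.66666666666667, 77.66666666666667, 28.333333333333332, 10.333333333333334, 25.0, 68.33333333333333, 73.0, 74.0, 73.33333333333333, 73.0, 73.66666666666667, 74.66666666666667, 74.33333333333333, 73.66666666666667, 74.66666666666667, 74.33333333333333, 73.33333333333333, 41.333333333333336, 15.333333333333334, 16.0, 18.0, 12.0, 9.333333333333334, 11.666666666666666, 18.0, 61.0]
```

Emit:
apply_moves([
  {"x":0,"y":0.0023,"z":0.0034,"ax":0,"ay":0,"az":0.02,"jaw":1},
  {"x":0.005,"y":0,"z":0,"ax":0,"ay":0,"az":0,"jaw":1},
  {"x":0.006,"y":0,"z":0,"ax":0,"ay":0,"az":0,"jaw":1},
  {"x":0.006,"y":0,"z":0,"ax":0,"ay":0,"az":0,"jaw":1},
  {"x":0.006,"y":0,"z":0,"ax":0,"ay":0,"az":0,"jaw":1},
  {"x":0,"y":0,"z":0,"ax":0,"ay":0,"az":0,"jaw":1},
  {"x":0,"y":0,"z":0,"ax":0,"ay":0,"az":0,"jaw":1},
  {"x":0,"y":0,"z":0,"ax":0,"ay":0,"az":0,"jaw":1},
])

```text
time_s: 7.83
tool_pos: [0.4564, -0.3514, 0.0815]
tcp_rot: [1.36, 1.104, -1.361]
force: [0.2, -0.3, -3.7]
grip_width: 0.505
```

Run:
```python
from h import *
st=manip.observe();print(st['tool_pos'],st['force'],st['torque'])
go([0.4567,-0.3508,0.069],-11.85,1)
```

```text
[ 0.45637818 -0.35141688  0.08150473] [ 0.24007179 -0.29885194 -3.74076816] [-0.00672987 -0.01268431  0.01203143]
{'x': 0.0125, 'y': 0.0002, 'z': -0.0007, 'ax': -0.0087, 'ay': -0.0002, 'az': 0.0038}
```

Emit:
apply_moves([
  {"x":0.002,"y":0.0002,"z":-0.0007,"ax":0,"ay":0,"az":0,"jaw":1},
  {"x":0.002,"y":0,"z":0,"ax":0,"ay":0,"az":0,"jaw":1},
  {"x":0.002,"y":0,"z":0,"ax":0,"ay":0,"az":0,"jaw":1},
  {"x":0.002,"y":0,"z":0,"ax":0,"ay":0,"az":0,"jaw":1},
  {"x":0.002,"y":0,"z":0,"ax":0,"ay":0,"az":0,"jaw":1},
  {"x":0,"y":0,"z":0,"ax":0,"ay":0,"az":0,"jaw":1},
  {"x":0,"y":0,"z":0,"ax":0,"ay":0,"az":0,"jaw":1},
  {"x":0,"y":0,"z":0,"ax":0,"ay":0,"az":0,"jaw":1},
])

```text
time_s: 8.5
tool_pos: [0.4566, -0.3508, 0.0715]
tcp_rot: [1.36, 1.104, -1.361]
force: [-0.2, 0.4, -4.5]
grip_width: 0.507
```

Run:
```python
from h import *
st=manip.observe();print(st['tool_pos'],st['force'],st['torque'],st['tcp_rot'])
```

```text
[ 0.45661441 -0.35078695  0.07150258] [-0.16634381  0.4147297  -4.52686985] [ 0.06666606 -0.02344888 -0.0351048 ] [ 1.36041685  1.10401626 -1.36099116]
```

Emit:
apply_moves([
  {"x":0.001,"y":0,"z":0,"ax":0,"ay":0,"az":0,"jaw":1},
  {"x":0.001,"y":0,"z":0,"ax":0,"ay":0,"az":0,"jaw":1},
  {"x":0.001,"y":0,"z":0,"ax":0,"ay":0,"az":0,"jaw":1},
  {"x":0.001,"y":0,"z":0,"ax":0,"ay":0,"az":0,"jaw":1},
  {"x":0.001,"y":0,"z":0,"ax":0,"ay":0,"az":0,"jaw":1},
  {"x":0.001,"y":0,"z":0,"ax":0,"ay":0,"az":0,"jaw":1},
  {"x":0,"y":0,"z":0,"ax":0,"ay":0,"az":0,"jaw":1},
  {"x":0,"y":0,"z":0,"ax":0,"ay":0,"az":0,"jaw":1},
])

```text
time_s: 9.17
tool_pos: [0.4566, -0.3508, 0.0654]
tcp_rot: [1.36, 1.104, -1.361]
force: [0.4, 0.5, -2.6]
grip_width: 0.508
```

Run:
```python
from h import *
st=manip.observe();print(st['tool_pos'],st['force'],st['torque'],st['tcp_rot'])
```

```text
[ 0.456588   -0.35080809  0.06535666] [ 0.38846122  0.54664542 -2.56215059] [-0.118274    0.00192318  0.01348406] [ 1.36045811  1.10402641 -1.36099738]
```

Emit:
apply_moves([
  {"x":0.001,"y":0,"z":0,"ax":0,"ay":0,"az":0,"jaw":1},
  {"x":0.001,"y":0,"z":0,"ax":0,"ay":0,"az":0,"jaw":1},
  {"x":0.001,"y":0,"z":0,"ax":0,"ay":0,"az":0,"jaw":1},
  {"x":0.001,"y":0,"z":0,"ax":0,"ay":0,"az":0,"jaw":1},
  {"x":0.001,"y":0,"z":0,"ax":0,"ay":0,"az":0,"jaw":1},
  {"x":0.001,"y":0,"z":0,"ax":0,"ay":0,"az":0,"jaw":1},
  {"x":0,"y":0,"z":0,"ax":0,"ay":0,"az":0,"jaw":1},
  {"x":0,"y":0,"z":0,"ax":0,"ay":0,"az":0,"jaw":1},
])

```text
time_s: 9.83
tool_pos: [0.4566, -0.3507, 0.0593]
tcp_rot: [1.36, 1.104, -1.361]
force: [-0.3, -0.5, -5.0]
grip_width: 0.507
```

Run:
```python
from h import *
st=manip.observe();print(st['tool_pos'],st['force'],st['torque'],st['tcp_rot'])
```

```text
[ 0.45655231 -0.35071752  0.0593429 ] [-0.25352582 -0.52908389 -5.04888411] [ 0.05111992  0.02141601 -0.01631883] [ 1.3603999   1.10425936 -1.36100577]
```

Emit:
apply_moves([
  {"x":0.0008,"y":0,"z":0,"ax":0,"ay":0,"az":0,"jaw":1},
  {"x":0.0008,"y":0,"z":0,"ax":0,"ay":0,"az":0,"jaw":1},
  {"x":0.0008,"y":0,"z":0,"ax":0,"ay":0,"az":0,"jaw":1},
  {"x":0.0008,"y":0,"z":0,"ax":0,"ay":0,"az":0,"jaw":1},
  {"x":0,"y":0,"z":0,"ax":0,"ay":0,"az":0,"jaw":1},
  {"x":0,"y":0,"z":0,"ax":0,"ay":0,"az":0,"jaw":1},
  {"x":0,"y":0,"z":0,"ax":0,"ay":0,"az":0,"jaw":1},
  {"x":0,"y":0,"z":0,"ax":0,"ay":0,"az":0,"jaw":1},
])

```text
time_s: 10.5
tool_pos: [0.4567, -0.3508, 0.0565]
tcp_rot: [1.36, 1.104, -1.361]
force: [-2.3, 0.5, 5.3]
grip_width: 0.506
```

Run:
```python
from h import *
st=manip.observe();print(st['tool_pos'],st['force'],st['torque'],st['tcp_rot'])
im,d=manip.get_image('wrist');save(im,'w6.png')
```

```text
[ 0.45666578 -0.35084758  0.05645175] [-2.2597865   0.54575819  5.32475925] [0.37085992 0.73079082 0.00176382] [ 1.36039061  1.10373928 -1.3609027 ]
```

View pics/w6.png

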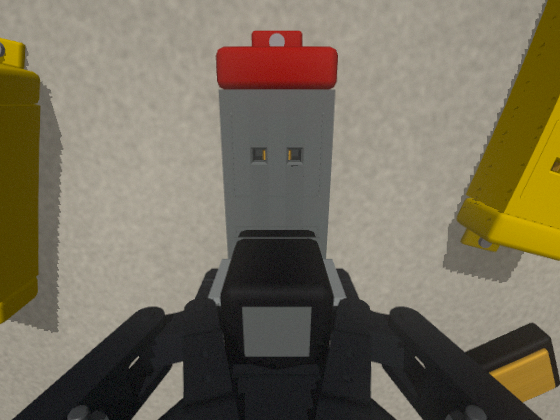

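Emit:
apply_moves([
  {"x":0,"y":0,"z":0,"ax":0,"ay":0,"az":0,"jaw":0},
  {"x":0,"y":0,"z":0,"ax":0,"ay":0,"az":0,"jaw":0},
  {"x":0,"y":0,"z":0,"ax":0,"ay":0,"az":0,"jaw":0},
  {"x":0,"y":0,"z":0,"ax":0,"ay":0,"az":0,"jaw":0},
  {"x":0,"y":0,"z":0,"ax":0,"ay":0,"az":0,"jaw":0},
  {"x":0,"y":0,"z":0,"ax":0,"ay":0,"az":0,"jaw":0},
  {"x":-0.01,"y":0,"z":0,"ax":0,"ay":0,"az":0,"jaw":0},
  {"x":-0.02,"y":0,"z":0,"ax":0,"ay":0,"az":0,"jaw":0},
])

```text
time_s: 11.22
tool_pos: [0.4557, -0.3501, 0.0853]
tcp_rot: [1.36, 1.107, -1.362]
force: [-0.4, -0.2, 0.1]
grip_width: 1.002
```

Emit:
apply_moves([
  {"x":-0.02,"y":0,"z":0,"ax":0,"ay":0,"az":0,"jaw":0},
  {"x":-0.025,"y":0,"z":0,"ax":0,"ay":0,"az":0,"jaw":0},
  {"x":-0.025,"y":0,"z":0,"ax":0,"ay":0,"az":0,"jaw":0},
  {"x":-0.02,"y":0,"z":0,"ax":0,"ay":0,"az":0,"jaw":0},
  {"x":0,"y":0,"z":0.03,"ax":0,"ay":0,"az":0,"jaw":0},
  {"x":0,"y":0,"z":0.02,"ax":0,"ay":0,"az":0,"jaw":0},
  {"x":0,"y":0,"z":0,"ax":0,"ay":0,"az":0,"jaw":0},
  {"x":0,"y":0,"z":0,"ax":0,"ay":0,"az":0,"jaw":0},
])

```text
time_s: 11.88
tool_pos: [0.4459, -0.4006, 0.1768]
tcp_rot: [1.362, 1.103, -1.362]
force: [0.1, -0.4, -0.2]
grip_width: 1.001
```

Run:
```python
from h import *
import pickle
st=manip.observe();print(st['tool_pos'],st['force'])
im,d=manip.get_image('wrist');save(im,'w7.png');pickle.dump((st,im,d),open('w7.pkl','wb'))
c=cam('wrist',st)
f=(c[4]+rays(c,[[280,200]])[1][0]*d[200,280]);print(f)
for v in range(120,260,10): print(v,(c[4]+rays(c,[[280,v]])[1][0]*d[v,280]).round(4))
go([0.617,0.0035,0.17],5.8,16)
```

```text
[ 0.44586723 -0.40058465  0.17684182] [ 0.05254775 -0.37858025 -0.19583062]
[ 0.44928144 -0.40061818  0.04350883]
120 [ 0.4645 -0.3279  0.0424]
130 [ 0.4629 -0.3326  0.1047]
140 [ 0.4615 -0.339   0.1077]
150 [ 0.4601 -0.3458  0.1075]
160 [ 0.4586 -0.3529  0.1063]
170 [ 0.4572 -0.3596  0.1083]
180 [ 0.4556 -0.3673  0.106 ]
190 [ 0.454  -0.3751  0.1043]
200 [ 0.4493 -0.4006  0.0435]
210 [ 0.4448 -0.4243  0.0018]
220 [ 0.4423 -0.4361  0.0017]
230 [ 0.4398 -0.4482  0.0016]
240 [ 0.4371 -0.461   0.0005]
250 [ 0.4345 -0.4736  0.0006]
{'x': 0.0004, 'y': 0.0052, 'z': -0.0268, 'ax': -0.1846, 'ay': -0.0001, 'az': 0.0001}
{'x': 0.0004, 'y': 0.0058, 'z': -0.0267, 'ax': -0.1846, 'ay': -0.0001, 'az': 0.0001}
{'x': 0.0004, 'y': 0.0063, 'z': -0.0266, 'ax': -0.1846, 'ay': -0.0001, 'az': 0.0001}
{'x': 0.0004, 'y': 0.0068, 'z': -0.0265, 'ax': -0.1846, 'ay': -0.0001, 'az': 0.0001}
{'x': 0.0004, 'y': 0.0073, 'z': -0.0264, 'ax': -0.1846, 'ay': -0.0001, 'az': 0.0001}
{'x': 0.0004, 'y': 0.0078, 'z': -0.0262, 'ax': -0.1846, 'ay': -0.0001, 'az': 0.0001}
{'x': 0.0004, 'y': 0.0083, 'z': -0.0261, 'ax': -0.1846, 'ay': -0.0001, 'az': 0.0001}
{'x': 0.0004, 'y': 0.0088, 'z': -0.0259, 'ax': -0.1846, 'ay': -0.0001, 'az': 0.0001}
{'x': 0.0004, 'y': 0.0093, 'z': -0.0257, 'ax': -0.1846, 'ay': -0.0001, 'az': 0.0001}
{'x': 0.0004, 'y': 0.0098, 'z': -0.0255, 'ax': -0.1846, 'ay': -0.0001, 'az': 0.0001}
{'x': 0.0004, 'y': 0.0103, 'z': -0.0253, 'ax': -0.1846, 'ay': -0.0001, 'az': 0.0001}
{'x': 0.0004, 'y': 0.0108, 'z': -0.0251, 'ax': -0.1846, 'ay': -0.0001, 'az': 0.0001}
{'x': 0.0004, 'y': 0.0113, 'z': -0.0249, 'ax': -0.1846, 'ay': -0.0001, 'az': 0.0001}
{'x': 0.0004, 'y': 0.0117, 'z': -0.0247, 'ax': -0.1846, 'ay': -0.0001, 'az': 0.0001}
{'x': 0.0004, 'y': 0.0122, 'z': -0.0245, 'ax': -0.1846, 'ay': -0.0001, 'az': 0.0001}
{'x': 0.0004, 'y': 0.0127, 'z': -0.0242, 'ax': -0.1846, 'ay': -0.0001, 'az': 0.0001}
```

View pics/w7.png

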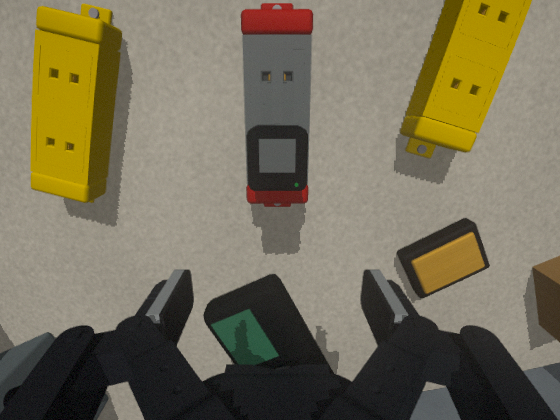

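Emit:
apply_moves([
  {"x":0,"y":0.005,"z":-0.027,"ax":-0.185,"ay":0,"az":0,"jaw":0},
  {"x":0,"y":0.006,"z":-0.027,"ax":-0.185,"ay":0,"az":0,"jaw":0},
  {"x":0,"y":0.006,"z":-0.027,"ax":-0.185,"ay":0,"az":0,"jaw":0},
  {"x":0,"y":0.007,"z":-0.0265,"ax":-0.185,"ay":0,"az":0,"jaw":0},
  {"x":0,"y":0.007,"z":-0.0265,"ax":-0.185,"ay":0,"az":0,"jaw":0},
  {"x":0,"y":0.008,"z":-0.026,"ax":-0.185,"ay":0,"az":0,"jaw":0},
  {"x":0,"y":0.008,"z":-0.026,"ax":-0.185,"ay":0,"az":0,"jaw":0},
  {"x":0,"y":0.009,"z":-0.026,"ax":-0.185,"ay":0,"az":0,"jaw":0},
])

```text
time_s: 12.6
tool_pos: [0.5319, -0.195, 0.1767]
tcp_rot: [1.246, 1.185, -1.246]
force: [0.5, -0.1, -0.7]
grip_width: 1.005
```

Emit:
apply_moves([
  {"x":0,"y":0.009,"z":-0.0255,"ax":-0.185,"ay":0,"az":0,"jaw":0},
  {"x":0,"y":0.009,"z":-0.0255,"ax":-0.185,"ay":0,"az":0,"jaw":0},
  {"x":0,"y":0.01,"z":-0.025,"ax":-0.185,"ay":0,"az":0,"jaw":0},
  {"x":0,"y":0.01,"z":-0.025,"ax":-0.185,"ay":0,"az":0,"jaw":0},
  {"x":0,"y":0.01,"z":-0.025,"ax":-0.185,"ay":0,"az":0,"jaw":0},
  {"x":0,"y":0.01,"z":-0.0245,"ax":-0.185,"ay":0,"az":0,"jaw":0},
  {"x":0,"y":0.01,"z":-0.02,"ax":-0.185,"ay":0,"az":0,"jaw":0},
  {"x":0,"y":0.005,"z":0,"ax":-0.185,"ay":0,"az":0,"jaw":0},
])

```text
time_s: 13.27
tool_pos: [0.6042, -0.0199, 0.1768]
tcp_rot: [1.13, 1.261, -1.127]
force: [0.1, 0.4, 0.4]
grip_width: 1.001
```

Emit:
apply_moves([
  {"x":0,"y":0,"z":0,"ax":0,"ay":0,"az":0,"jaw":0},
  {"x":0,"y":0,"z":0,"ax":0,"ay":0,"az":0,"jaw":0},
  {"x":0,"y":0,"z":0,"ax":0,"ay":0,"az":0,"jaw":0},
  {"x":0,"y":0,"z":0,"ax":0,"ay":0,"az":0,"jaw":0},
  {"x":0,"y":0,"z":0,"ax":0,"ay":0,"az":0,"jaw":0},
  {"x":0,"y":0,"z":0,"ax":0,"ay":0,"az":0,"jaw":0},
  {"x":0,"y":0,"z":0,"ax":0,"ay":0,"az":0,"jaw":0},
  {"x":0,"y":0,"z":0,"ax":0,"ay":0,"az":0,"jaw":0},
])

```text
time_s: 13.93
tool_pos: [0.6038, -0.0263, 0.1763]
tcp_rot: [1.134, 1.256, -1.134]
force: [-0.3, 1.0, -0.7]
grip_width: 0.999
```

Run:
```python
from h import *
import pickle
st=manip.observe();print(st['tool_pos'],st['force'])
im,d=manip.get_image('wrist');save(im,'w8.png');pickle.dump((st,im,d),open('w8.pkl','wb'))
c=cam('wrist',st)
print(proj(c,[[0.6092,.0078,.106],[.6092,.0044,.106]]))
go([0.6092,0.0044,0.17],5.8,1)
```

```text
[ 0.60384306 -0.02634253  0.17626538] [-0.26826499  1.00597088 -0.7280581 ]
[[288.41409055 181.66880781]
 [287.88743294 186.17093367]]
{'x': 0.0063, 'y': 0.0084, 'z': -0.03, 'ax': 0.0071, 'ay': -0.0006, 'az': 0.0033}
```

View pics/w8.png

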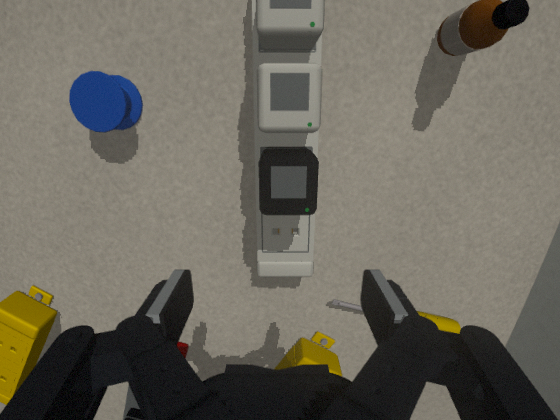

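Emit:
apply_moves([
  {"x":0,"y":0.0086,"z":-0.03,"ax":0,"ay":0,"az":0,"jaw":0},
  {"x":0.02,"y":0,"z":0,"ax":0,"ay":0,"az":0,"jaw":0},
  {"x":0.025,"y":0,"z":0,"ax":0,"ay":0,"az":0,"jaw":0},
  {"x":0.025,"y":0,"z":0,"ax":0,"ay":0,"az":0,"jaw":0},
  {"x":0.025,"y":0,"z":0,"ax":0,"ay":0,"az":0,"jaw":0},
  {"x":0.0245,"y":0,"z":0,"ax":0,"ay":0,"az":0,"jaw":0},
  {"x":0,"y":0,"z":0,"ax":0,"ay":0,"az":0,"jaw":0},
  {"x":0,"y":0,"z":0,"ax":0,"ay":0,"az":0,"jaw":0},
])

```text
time_s: 14.65
tool_pos: [0.6089, 0.0047, 0.0563]
tcp_rot: [1.133, 1.258, -1.135]
force: [-0.4, 0.2, 0.7]
grip_width: 0.998
```

Run:
```python
from h import *
st=manip.observe();print(st['tool_pos'],st['force'],st['dq'].round(3))
go([0.6094,0.0044,0.057],5.8,1)
```

```text
[0.6088577  0.00471709 0.05633335] [-0.40734165  0.21794093  0.67186143] [ 0.007 -0.041 -0.016 -0.025 -0.006  0.012  0.004]
{'x': -0.0007, 'y': 0.0005, 'z': 0.0004, 'ax': 0.0109, 'ay': -0.0052, 'az': 0.0216}
```

Close the jaws on it.

Emit:
apply_moves([
  {"x":-0.0005,"y":0.0003,"z":0.0003,"ax":0,"ay":0,"az":0,"jaw":0},
  {"x":0,"y":0,"z":0,"ax":0,"ay":0,"az":0,"jaw":1},
  {"x":0,"y":0,"z":0,"ax":0,"ay":0,"az":0,"jaw":1},
  {"x":0,"y":0,"z":0,"ax":0,"ay":0,"az":0,"jaw":1},
  {"x":0,"y":0,"z":0,"ax":0,"ay":0,"az":0,"jaw":1},
  {"x":0,"y":0,"z":0,"ax":0,"ay":0,"az":0,"jaw":1},
  {"x":0,"y":0,"z":0,"ax":0,"ay":0,"az":0,"jaw":1},
  {"x":0,"y":0,"z":0,"ax":0,"ay":0,"az":0,"jaw":1},
])

```text
time_s: 15.32
tool_pos: [0.61, 0.0042, 0.0577]
tcp_rot: [1.134, 1.255, -1.134]
force: [-1.1, -0.6, 6.4]
grip_width: 0.505
```

Run:
```python
from h import *
st=manip.observe();print(st['tool_pos'],st['force'],st['torque'],st['grip_width']*85)
```

```text
[0.6099962  0.00418977 0.05770045] [-1.05012503 -0.62456227  6.43273965] [-0.16402226  0.18109512 -0.00622143] 42.898231307692306
```

Emit:
apply_moves([
  {"x":-0.003,"y":0,"z":0,"ax":0,"ay":0,"az":0,"jaw":1},
  {"x":-0.003,"y":0,"z":0,"ax":0,"ay":0,"az":0,"jaw":1},
  {"x":-0.003,"y":0,"z":0,"ax":0,"ay":0,"az":0,"jaw":1},
  {"x":-0.003,"y":0,"z":0,"ax":0,"ay":0,"az":0,"jaw":1},
  {"x":-0.004,"y":0,"z":0,"ax":0,"ay":0,"az":0,"jaw":1},
  {"x":-0.004,"y":0,"z":0,"ax":0,"ay":0,"az":0,"jaw":1},
  {"x":-0.004,"y":0,"z":0,"ax":0,"ay":0,"az":0,"jaw":1},
  {"x":-0.003,"y":0,"z":0,"ax":0,"ay":0,"az":0,"jaw":1},
])

```text
time_s: 15.98
tool_pos: [0.6098, 0.0043, 0.0849]
tcp_rot: [1.134, 1.256, -1.134]
force: [0.5, 0.8, -4.4]
grip_width: 0.506
```

Emit:
apply_moves([
  {"x":0,"y":0,"z":0,"ax":0,"ay":0,"az":0,"jaw":1},
  {"x":0,"y":0,"z":0,"ax":0,"ay":0,"az":0,"jaw":1},
  {"x":0,"y":0,"z":0,"ax":0,"ay":0,"az":0,"jaw":1},
  {"x":0,"y":0,"z":0,"ax":0,"ay":0,"az":0,"jaw":1},
  {"x":0,"y":0,"z":0,"ax":0,"ay":0,"az":0,"jaw":1},
  {"x":0,"y":0,"z":0,"ax":0,"ay":0,"az":0,"jaw":1},
  {"x":0,"y":0,"z":0,"ax":0,"ay":0,"az":0,"jaw":1},
  {"x":0,"y":0,"z":0,"ax":0,"ay":0,"az":0,"jaw":1},
])

```text
time_s: 16.65
tool_pos: [0.6097, 0.0043, 0.0842]
tcp_rot: [1.133, 1.256, -1.134]
force: [0.5, 1.0, -4.2]
grip_width: 0.508
```

Emit:
apply_moves([
  {"x":0,"y":0,"z":0,"ax":0,"ay":0,"az":0,"jaw":1},
  {"x":0,"y":0,"z":0,"ax":0,"ay":0,"az":0,"jaw":1},
  {"x":0,"y":0,"z":0,"ax":0,"ay":0,"az":0,"jaw":1},
  {"x":0,"y":0,"z":0,"ax":0,"ay":0,"az":0,"jaw":1},
  {"x":0,"y":0,"z":0,"ax":0,"ay":0,"az":0,"jaw":1},
  {"x":0,"y":0,"z":0,"ax":0,"ay":0,"az":0,"jaw":1},
  {"x":0,"y":0,"z":0,"ax":0,"ay":0,"az":0,"jaw":1},
  {"x":0,"y":0,"z":0,"ax":0,"ay":0,"az":0,"jaw":1},
])

```text
time_s: 17.32
tool_pos: [0.6097, 0.0043, 0.0842]
tcp_rot: [1.133, 1.256, -1.134]
force: [0.9, -0.8, -4.1]
grip_width: 0.508
```

Run:
```python
from h import *
import pickle
st=manip.observe();print(st['tool_pos'],st['force'],st['torque'],st['grip_width']*85)
im,d=manip.get_image('wrist');save(im,'w9.png');pickle.dump((st,im,d),open('w9.pkl','wb'))
print(manip.observe()['force'])
im,d=manip.get_image('scene');save(im,'s9.png')
print(manip.observe()['force'])
```

```text
[0.60967529 0.00428741 0.08421994] [ 0.92914658 -0.81877016 -4.07173427] [-0.00499188 -0.02102664  0.00310052] 43.21015958122628
[-0.03212656 -0.26480935 -3.6991535 ]
[-0.00838216  0.77274491 -4.47116101]
```

View pics/w9.png

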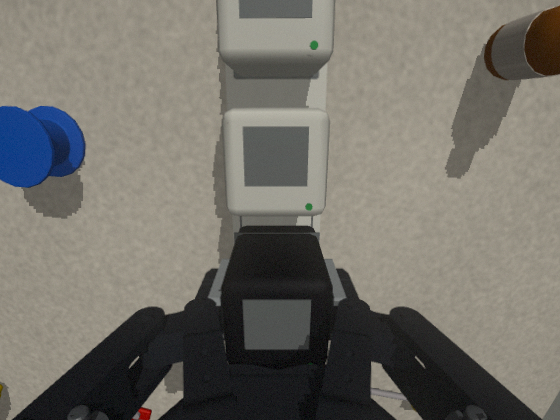

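View pics/s9.png

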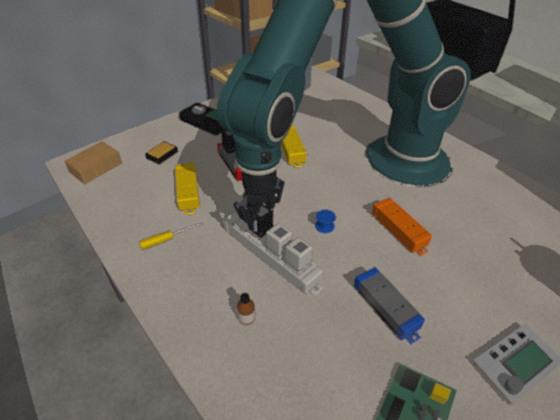

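Run:
```python
from h import *
import pickle
st,im,d=pickle.load(open('w9.pkl','rb'));c=cam('wrist',st)
T=R.from_rotvec(st['tcp_rot']).as_matrix()
g=im.astype(int).mean(2);print(g[290:310,276].round().tolist(),g[340:360,276].round().tolist(),g[325,235:252].round().tolist(),g[325,300:320].round().tolist())
for top in (.0483,.0495):
  print(((onplane(c,[[243.5,300],[310,300],[276,350]],st['tool_pos'][2]+top)-st['tool_pos'])@T).round(4).tolist())
go([0.4692,-0.2918,0.105],-11.9,12)
```

```text
[32.0, 30.0, 27.0, 28.0, 29.0, 23.0, 19.0, 17.0, 23.0, 46.0, 74.0, 81.0, 82.0, 83.0, 80.0, 82.0, 83.0, 82.0, 81.0, 80.0] [81.0, 78.0, 83.0, 80.0, 79.0, 80.0, 80.0, 78.0, 79.0, 57.0, 24.0, 21.0, 20.0, 16.0, 24.0, 16.0, 15.0, 18.0, 15.0, 21.0] [25.0, 23.0, 18.0, 20.0, 17.0, 23.0, 24.0, 16.0, 37.0, 67.0, 82.0, 78.0, 81.0, 80.0, 81.0, 80.0, 77.0] [78.0, 83.0, 83.0, 82.0, 78.0, 80.0, 79.0, 82.0, 83.0, 75.0, 32.0, 23.0, 27.0, 22.0, 16.0, 17.0, 29.0, 17.0, 26.0, 15.0]
[[-0.0483, -0.0122, -0.0155], [-0.0483, 0.0128, -0.0155], [-0.0483, -0.0, 0.0086]]
[[-0.0495, -0.0121, -0.0164], [-0.0495, 0.0126, -0.0164], [-0.0495, -0.0, 0.0074]]
{'x': -0.0017, 'y': -0.0142, 'z': 0.0234, 'ax': 0.2466, 'ay': 0.0, 'az': 0.0003}
{'x': -0.0017, 'y': -0.0136, 'z': 0.0237, 'ax': 0.2466, 'ay': 0.0, 'az': 0.0003}
{'x': -0.0017, 'y': -0.0129, 'z': 0.0241, 'ax': 0.2466, 'ay': 0.0, 'az': 0.0003}
{'x': -0.0017, 'y': -0.0123, 'z': 0.0244, 'ax': 0.2466, 'ay': 0.0, 'az': 0.0003}
{'x': -0.0017, 'y': -0.0117, 'z': 0.0247, 'ax': 0.2466, 'ay': 0.0, 'az': 0.0003}
{'x': -0.0017, 'y': -0.011, 'z': 0.025, 'ax': 0.2466, 'ay': 0.0, 'az': 0.0003}
{'x': -0.0017, 'y': -0.0104, 'z': 0.0253, 'ax': 0.2466, 'ay': 0.0, 'az': 0.0003}
{'x': -0.0017, 'y': -0.0097, 'z': 0.0255, 'ax': 0.2466, 'ay': 0.0, 'az': 0.0003}
{'x': -0.0017, 'y': -0.0091, 'z': 0.0258, 'ax': 0.2466, 'ay': 0.0, 'az': 0.0003}
{'x': -0.0017, 'y': -0.0084, 'z': 0.026, 'ax': 0.2466, 'ay': 0.0, 'az': 0.0003}
{'x': -0.0017, 'y': -0.0077, 'z': 0.0262, 'ax': 0.2466, 'ay': 0.0, 'az': 0.0003}
{'x': -0.0017, 'y': -0.0071, 'z': 0.0264, 'ax': 0.2466, 'ay': 0.0, 'az': 0.0003}
```

Emit:
apply_moves([
  {"x":-0.01,"y":-0.014,"z":0.0,"ax":0.25,"ay":0,"az":0,"jaw":1},
  {"x":-0.008,"y":-0.0135,"z":0.0235,"ax":0.25,"ay":0,"az":0,"jaw":1},
  {"x":-0.003,"y":-0.013,"z":0.024,"ax":0.25,"ay":0,"az":0,"jaw":1},
  {"x":0,"y":-0.0125,"z":0.0245,"ax":0.25,"ay":0,"az":0,"jaw":1},
  {"x":0,"y":-0.0115,"z":0.0245,"ax":0.25,"ay":0,"az":0,"jaw":1},
  {"x":0,"y":-0.011,"z":0.025,"ax":0.25,"ay":0,"az":0,"jaw":1},
  {"x":0,"y":-0.0105,"z":0.0255,"ax":0.25,"ay":0,"az":0,"jaw":1},
  {"x":0,"y":-0.01,"z":0.0255,"ax":0.25,"ay":0,"az":0,"jaw":1},
])

```text
time_s: 18.08
tool_pos: [0.5125, -0.1708, 0.1054]
tcp_rot: [1.289, 1.156, -1.289]
force: [0.5, -0.0, -4.6]
grip_width: 0.505
```

Emit:
apply_moves([
  {"x":0,"y":-0.009,"z":0.026,"ax":0.25,"ay":0,"az":0,"jaw":1},
  {"x":0,"y":-0.0085,"z":0.026,"ax":0.25,"ay":0,"az":0,"jaw":1},
  {"x":0,"y":-0.0075,"z":0.0265,"ax":0.25,"ay":0,"az":0,"jaw":1},
  {"x":0,"y":-0.007,"z":0.0265,"ax":0.21,"ay":0,"az":0,"jaw":1},
  {"x":0,"y":0,"z":0.012,"ax":0,"ay":0,"az":0,"jaw":1},
  {"x":0,"y":0,"z":0,"ax":0,"ay":0,"az":0,"jaw":1},
  {"x":0,"y":0,"z":0,"ax":0,"ay":0,"az":0,"jaw":1},
  {"x":0,"y":0,"z":0,"ax":0,"ay":0,"az":0,"jaw":1},
])

```text
time_s: 18.75
tool_pos: [0.4642, -0.2797, 0.1053]
tcp_rot: [1.36, 1.105, -1.36]
force: [-0.3, 0.3, -3.7]
grip_width: 0.502
```

Run:
```python
from h import *
import pickle
st=manip.observe();print(st['tool_pos'],st['force'],st['torque'],st['dq'].round(3))
go([0.4692,-0.2918,0.105],-11.9,1)
```

```text
[ 0.46416101 -0.27974886  0.10531957] [-0.26712857  0.29652216 -3.70456751] [ 0.03408575 -0.00659144 -0.01567256] [-0.008 -0.002 -0.003  0.003 -0.001 -0.001  0.001]
{'x': 0.0003, 'y': 0.0074, 'z': 0.0108, 'ax': 0.0087, 'ay': -0.004, 'az': 0.002}
```

Shift over the outlet and come down to just above the face, then check.

Emit:
apply_moves([
  {"x":0,"y":0.0074,"z":0.0108,"ax":0,"ay":0,"az":0,"jaw":1},
  {"x":0.004,"y":0,"z":0,"ax":0,"ay":0,"az":0,"jaw":1},
  {"x":0.006,"y":0,"z":0,"ax":0,"ay":0,"az":0,"jaw":1},
  {"x":0.006,"y":0,"z":0,"ax":0,"ay":0,"az":0,"jaw":1},
  {"x":0.006,"y":0,"z":0,"ax":0,"ay":0,"az":0,"jaw":1},
  {"x":0,"y":0,"z":0,"ax":0,"ay":0,"az":0,"jaw":1},
  {"x":0,"y":0,"z":0,"ax":0,"ay":0,"az":0,"jaw":1},
  {"x":0,"y":0,"z":0,"ax":0,"ay":0,"az":0,"jaw":1},
])

```text
time_s: 19.42
tool_pos: [0.4688, -0.2925, 0.0833]
tcp_rot: [1.36, 1.104, -1.361]
force: [0.5, 0.4, -4.4]
grip_width: 0.508
```

Run:
```python
from h import *
import pickle
st=manip.observe();print(st['tool_pos'],st['force'],st['torque'],st['dq'].round(3))
im,d=manip.get_image('wrist');save(im,'w10.png');pickle.dump((st,im,d),open('w10.pkl','wb'))
go([0.4692,-0.2918,0.073],-11.9,1)
```

```text
[ 0.46880427 -0.29251679  0.08333353] [ 0.49494106  0.3753751  -4.41592657] [-0.01376656  0.00621974  0.0137885 ] [ 0.002 -0.005  0.001 -0.003  0.     0.001  0.002]
{'x': 0.0105, 'y': 0.0002, 'z': -0.0009, 'ax': 0.0008, 'ay': 0.0008, 'az': 0.0012}
```

View pics/w10.png

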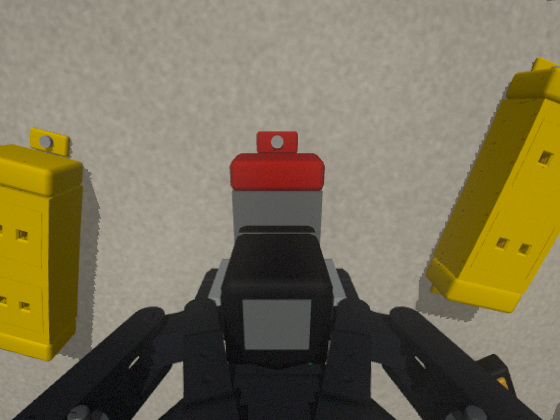

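Emit:
apply_moves([
  {"x":0.002,"y":0.0002,"z":-0.0008,"ax":0,"ay":0,"az":0,"jaw":1},
  {"x":0.002,"y":0,"z":0,"ax":0,"ay":0,"az":0,"jaw":1},
  {"x":0.002,"y":0,"z":0,"ax":0,"ay":0,"az":0,"jaw":1},
  {"x":0.002,"y":0,"z":0,"ax":0,"ay":0,"az":0,"jaw":1},
  {"x":0.002,"y":0,"z":0,"ax":0,"ay":0,"az":0,"jaw":1},
  {"x":0,"y":0,"z":0,"ax":0,"ay":0,"az":0,"jaw":1},
  {"x":0,"y":0,"z":0,"ax":0,"ay":0,"az":0,"jaw":1},
  {"x":0,"y":0,"z":0,"ax":0,"ay":0,"az":0,"jaw":1},
])

```text
time_s: 20.13
tool_pos: [0.4691, -0.292, 0.0733]
tcp_rot: [1.36, 1.104, -1.361]
force: [-0.0, 0.1, -4.6]
grip_width: 0.511
```

Run:
```python
from h import *
st=manip.observe();print(st['tool_pos'],st['force'],st['torque'],st['tcp_rot'])
```

```text
[ 0.46905275 -0.29200002  0.07329269] [-0.03719943  0.05496453 -4.64605981] [ 0.01355046 -0.0207339  -0.00744849] [ 1.36040218  1.10399434 -1.36095586]
```

Emit:
apply_moves([
  {"x":0.001,"y":0,"z":0,"ax":0,"ay":0,"az":0,"jaw":1},
  {"x":0.001,"y":0,"z":0,"ax":0,"ay":0,"az":0,"jaw":1},
  {"x":0.001,"y":0,"z":0,"ax":0,"ay":0,"az":0,"jaw":1},
  {"x":0.001,"y":0,"z":0,"ax":0,"ay":0,"az":0,"jaw":1},
  {"x":0.001,"y":0,"z":0,"ax":0,"ay":0,"az":0,"jaw":1},
  {"x":0.001,"y":0,"z":0,"ax":0,"ay":0,"az":0,"jaw":1},
  {"x":0,"y":0,"z":0,"ax":0,"ay":0,"az":0,"jaw":1},
  {"x":0,"y":0,"z":0,"ax":0,"ay":0,"az":0,"jaw":1},
])

```text
time_s: 20.8
tool_pos: [0.4691, -0.292, 0.0672]
tcp_rot: [1.36, 1.104, -1.361]
force: [0.8, -0.5, -4.0]
grip_width: 0.51
```

Run:
```python
from h import *
st=manip.observe();print(st['tool_pos'],st['force'],st['torque'],st['tcp_rot'])
```

```text
[ 0.46908182 -0.2919576   0.0671763 ] [ 0.77649636 -0.49792326 -4.00403949] [-0.14739628 -0.10853372  0.04531451] [ 1.36045702  1.10401225 -1.36089443]
```

Emit:
apply_moves([
  {"x":0.001,"y":0,"z":0,"ax":0,"ay":0,"az":0,"jaw":1},
  {"x":0.001,"y":0,"z":0,"ax":0,"ay":0,"az":0,"jaw":1},
  {"x":0.001,"y":0,"z":0,"ax":0,"ay":0,"az":0,"jaw":1},
  {"x":0.001,"y":0,"z":0,"ax":0,"ay":0,"az":0,"jaw":1},
  {"x":0.001,"y":0,"z":0,"ax":0,"ay":0,"az":0,"jaw":1},
  {"x":0.001,"y":0,"z":0,"ax":0,"ay":0,"az":0,"jaw":1},
  {"x":0,"y":0,"z":0,"ax":0,"ay":0,"az":0,"jaw":1},
  {"x":0,"y":0,"z":0,"ax":0,"ay":0,"az":0,"jaw":1},
])

```text
time_s: 21.47
tool_pos: [0.4689, -0.2919, 0.0611]
tcp_rot: [1.36, 1.104, -1.361]
force: [0.4, 0.0, -3.7]
grip_width: 0.51
```

Run:
```python
from h import *
st=manip.observe();print(st['tool_pos'],st['force'],st['torque'],st['tcp_rot'])
```

```text
[ 0.46893865 -0.2918875   0.06111354] [ 0.41374133  0.03723447 -3.73470501] [ 0.0189544   0.02758459 -0.03282815] [ 1.36036951  1.10434695 -1.36109067]
```

Emit:
apply_moves([
  {"x":0.0008,"y":0,"z":0,"ax":0,"ay":0,"az":0,"jaw":1},
  {"x":0.0008,"y":0,"z":0,"ax":0,"ay":0,"az":0,"jaw":1},
  {"x":0.0008,"y":0,"z":0,"ax":0,"ay":0,"az":0,"jaw":1},
  {"x":0.0008,"y":0,"z":0,"ax":0,"ay":0,"az":0,"jaw":1},
  {"x":0,"y":0,"z":0,"ax":0,"ay":0,"az":0,"jaw":1},
  {"x":0,"y":0,"z":0,"ax":0,"ay":0,"az":0,"jaw":1},
  {"x":0,"y":0,"z":0,"ax":0,"ay":0,"az":0,"jaw":1},
  {"x":0,"y":0,"z":0,"ax":0,"ay":0,"az":0,"jaw":1},
])

```text
time_s: 22.13
tool_pos: [0.4691, -0.292, 0.0582]
tcp_rot: [1.36, 1.104, -1.361]
force: [-1.8, 2.0, 1.6]
grip_width: 0.507
```

Run:
```python
from h import *
st=manip.observe();print(st['tool_pos'],st['force'],st['torque'],st['tcp_rot'])
```

```text
[ 0.46907602 -0.29199166  0.05817938] [-1.83628813  2.04066746  1.57760679] [0.19281338 0.36721262 0.01075816] [ 1.36043678  1.10383074 -1.36093453]
```

Emit:
apply_moves([
  {"x":0.0005,"y":0,"z":0,"ax":0,"ay":0,"az":0,"jaw":1},
  {"x":0,"y":0,"z":0,"ax":0,"ay":0,"az":0,"jaw":1},
  {"x":0,"y":0,"z":0,"ax":0,"ay":0,"az":0,"jaw":1},
  {"x":0,"y":0,"z":0,"ax":0,"ay":0,"az":0,"jaw":0},
  {"x":0,"y":0,"z":0,"ax":0,"ay":0,"az":0,"jaw":0},
  {"x":0,"y":0,"z":0,"ax":0,"ay":0,"az":0,"jaw":0},
  {"x":0,"y":0,"z":0,"ax":0,"ay":0,"az":0,"jaw":0},
  {"x":0,"y":0,"z":0,"ax":0,"ay":0,"az":0,"jaw":0},
])

```text
time_s: 22.8
tool_pos: [0.4691, -0.292, 0.0575]
tcp_rot: [1.36, 1.104, -1.361]
force: [-0.3, -0.0, -0.2]
grip_width: 0.999
```

Emit:
apply_moves([
  {"x":0,"y":0,"z":0,"ax":0,"ay":0,"az":0,"jaw":0},
  {"x":-0.01,"y":0,"z":0,"ax":0,"ay":0,"az":0,"jaw":0},
  {"x":-0.02,"y":0,"z":0,"ax":0,"ay":0,"az":0,"jaw":0},
  {"x":-0.025,"y":0,"z":0,"ax":0,"ay":0,"az":0,"jaw":0},
  {"x":-0.025,"y":0,"z":0,"ax":0,"ay":0,"az":0,"jaw":0},
  {"x":-0.025,"y":0,"z":0,"ax":0,"ay":0,"az":0,"jaw":0},
  {"x":-0.02,"y":0,"z":0,"ax":0,"ay":0,"az":0,"jaw":0},
  {"x":-0.02,"y":0,"z":0,"ax":0,"ay":0,"az":0,"jaw":0},
])

```text
time_s: 23.47
tool_pos: [0.4692, -0.2919, 0.2048]
tcp_rot: [1.36, 1.103, -1.36]
force: [0.3, -0.8, 1.4]
grip_width: 0.997
```

Emit:
apply_moves([
  {"x":0,"y":0,"z":0.03,"ax":0,"ay":0,"az":0,"jaw":0},
  {"x":0,"y":0,"z":0.03,"ax":0,"ay":0,"az":0,"jaw":0},
  {"x":0,"y":0,"z":0.03,"ax":0,"ay":0,"az":0,"jaw":0},
  {"x":0,"y":0,"z":0.02,"ax":0,"ay":0,"az":0,"jaw":0},
  {"x":0,"y":0,"z":0,"ax":0,"ay":0,"az":0,"jaw":0},
  {"x":0,"y":0,"z":0,"ax":0,"ay":0,"az":0,"jaw":0},
  {"x":0,"y":0,"z":0,"ax":0,"ay":0,"az":0,"jaw":0},
  {"x":0,"y":0,"z":0,"ax":0,"ay":0,"az":0,"jaw":0},
])

```text
time_s: 24.13
tool_pos: [0.4469, -0.3985, 0.203]
tcp_rot: [1.36, 1.105, -1.36]
force: [-0.4, -0.5, 0.3]
grip_width: 1.004
```

Run:
```python
from h import *
st=manip.observe();print(st['tool_pos'],st['force'])
im,d=manip.get_image('wrist');save(im,'w11.png');c=cam('wrist',st)
im2,_=manip.get_image('scene');save(im2,'s11.png')
for v in range(90,260,8): print(v,*[(c[4]+rays(c,[[u,v]])[1][0]*d[v,u]).round(4) for u in (265,280,295)])
```

```text
[ 0.44693566 -0.3985415   0.20298517] [-0.37228624 -0.48581782  0.32097334]
90 [ 0.4586 -0.3008  0.1058] [ 0.4696 -0.3032  0.1061] [ 0.4807 -0.3054  0.1052]
98 [ 0.4573 -0.3065  0.1062] [ 0.4685 -0.3088  0.1063] [ 0.4796 -0.3111  0.1063]
106 [ 0.456  -0.3121  0.1044] [ 0.4673 -0.3144  0.1039] [ 0.4787 -0.3168  0.1033]
114 [ 0.4523 -0.318   0.0418] [ 0.4666 -0.321   0.0419] [ 0.4809 -0.324   0.0428]
122 [ 0.4507 -0.3254  0.0418] [ 0.4651 -0.3284  0.0423] [ 0.4796 -0.3315  0.0406]
130 [ 0.4521 -0.3297  0.1035] [ 0.4637 -0.3322  0.1024] [ 0.4753 -0.3345  0.1036]
138 [ 0.4509 -0.3356  0.1058] [ 0.4624 -0.338   0.1056] [ 0.474  -0.3404  0.1063]
146 [ 0.4495 -0.3417  0.1057] [ 0.4612 -0.3441  0.1055] [ 0.4728 -0.3465  0.1062]
154 [ 0.4483 -0.3477  0.107 ] [ 0.4599 -0.3501  0.107 ] [ 0.4717 -0.3527  0.1061]
162 [ 0.4468 -0.3541  0.1061] [ 0.4587 -0.3562  0.1079] [ 0.4705 -0.3591  0.1057]
170 [ 0.4454 -0.3604  0.1062] [ 0.4573 -0.363   0.1055] [ 0.4692 -0.3652  0.107 ]
178 [ 0.444  -0.3668  0.1067] [ 0.456  -0.3694  0.1059] [ 0.468  -0.372   0.1057]
186 [ 0.4368 -0.3883  0.0426] [ 0.4521 -0.3915  0.0426] [ 0.4674 -0.3949  0.042 ]
194 [ 0.4349 -0.3967  0.0429] [ 0.4504 -0.3998  0.0434] [ 0.4658 -0.4035  0.0418]
202 [ 0.4287 -0.4174  0.001 ] [ 0.4465 -0.421   0.0013] [ 4.642e-01 -4.251e-01  2.000e-04]
210 [ 4.264e-01 -4.277e-01 -2.000e-04] [ 4.443e-01 -4.314e-01  3.000e-04] [ 0.4623 -0.4347  0.0014]
218 [ 4.241e-01 -4.377e-01  3.000e-04] [ 0.4423 -0.4413  0.001 ] [ 0.4604 -0.4451  0.0009]
226 [ 0.4219 -0.448   0.0006] [ 0.4402 -0.4517  0.0008] [ 0.4584 -0.4551  0.0019]
234 [ 4.194e-01 -4.588e-01 -1.000e-04] [ 0.438  -0.4621  0.0011] [ 4.564e-01 -4.664e-01  2.000e-04]
242 [ 0.4172 -0.469   0.0012] [ 0.4359 -0.4723  0.0024] [ 0.4543 -0.4779 -0.0012]
250 [ 0.4147 -0.4802  0.0006] [ 0.4336 -0.4835  0.0018] [ 0.4523 -0.4871  0.0026]
258 [ 0.4124 -0.4906  0.0021] [ 0.4312 -0.4953  0.0005] [ 4.502e-01 -4.994e-01  4.000e-04]
```

View pics/w11.png

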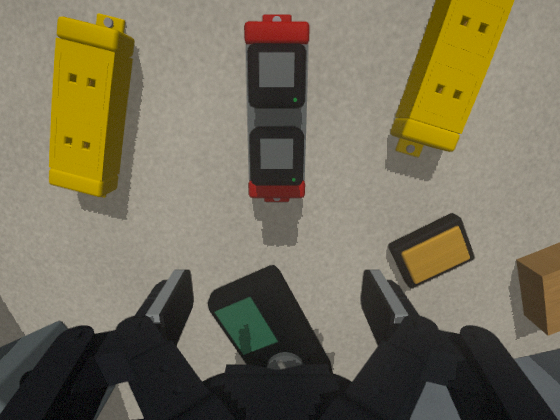

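View pics/s11.png

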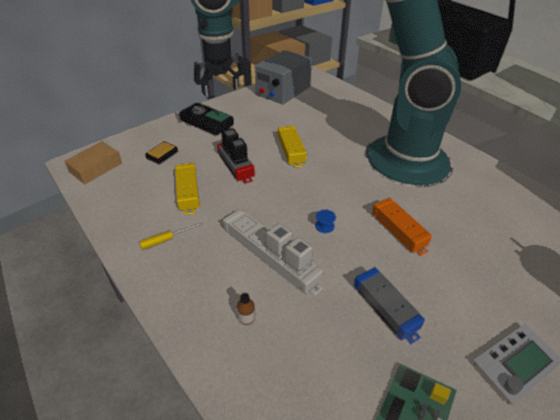

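Both adapters (at about (276,75) and (277,155) in the wrist view) stand flat, with their tops at about 0.106 m, which is the home height. The white adapters, reel, bottle and screwdriver are unmoved in the scene view, so I am handing in.

```bash
python3 -c "
from cell import manip
print(manip.hand_in())"
```

```text
the job is handed in; nothing more can be done
None
```

Both black adapters weighed as heavy, and both are now plugged in fully home in the red-ended strip. I handed the job in at about 24 s.

- **Weighing:** I pulled each one straight up just clear of the white strip and held it still for over a second. The wrist read about 3.6–4.9 N for the first and 3.7–4.5 N for the second, which is roughly 0.4 kg each. A light one would read about 1.2 N.
- **Placing:** The first went into the outlet at about (0.456, -0.352), the second into the one at about (0.469, -0.292). The wrist readings between steps showed no jamming. The first ended with about 9 N on the strip. The second read about 6 N just before a last 0.5 mm press, which I did not read.
- **Last checks:** Depth over both boxes reads 0.1055–0.107 m. The home height is 0.106 m, so they are upright and fully seated. The gripper is clear and touching nothing. The white adapters, reel, bottle and screwdriver look unmoved in the scene view.
- **Disagreements:** The top and wrist cameras disagreed by about 3 mm, so I aimed from the wrist camera. The first grasp was about 1.6 mm off centre along the strip; I measured that and corrected for it before plugging in.

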